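# Empty the nut measure, cover the bowl and put the measures away

## Task

Pour all the nuts from the largest measure into the steel bowl, then cover the bowl with the aluminium lid, lying flat and centred on the rim. Put every measure back, standing upright in its own slot of the rack: the label bars and the black disc show which size belongs where, one bar for the smallest up to four for the largest. Leave the blue jug and the salt pot where they are.

Things in the scene. Friction and masses are not known exactly. Their poses are not given: they have to be found in the camera images.
- rack: fixed wooden base board, 130 (x) x 400 (y) x 10 mm, that carries the four bays in a row along its own y, 92 mm apart; origin at the centre of its underside. It is turned a little from start to start, and the bays change places on it
- bay1: storage slot of the smallest measure, fixed on the rack: open-topped square white tray, inside 52 x 52 mm, walls 3 mm thick, 15 mm high; floor 3 mm thick (13 mm above the work surface). Label: a tag 18 x 46 mm, 12 mm high, on its -x side with 1 black bar, and a flat black disc 32 mm wide (as its measure) on its floor. Origin: centre of its underside
- bay2: storage slot of the second smallest measure, fixed on the rack: open-topped square white tray, inside 62 x 62 mm, walls 3 mm thick, 15 mm high; floor 3 mm thick (13 mm above the work surface). Label: a tag 18 x 46 mm, 12 mm high, on its -x side with 2 black bars, and a flat black disc 42 mm wide (as its measure) on its floor. Origin: centre of its underside
- bay3: storage slot of the second largest measure, fixed on the rack: open-topped square white tray, inside 72 x 72 mm, walls 3 mm thick, 15 mm high; floor 3 mm thick (13 mm above the work surface). Label: a tag 18 x 46 mm, 12 mm high, on its -x side with 3 black bars, and a flat black disc 52 mm wide (as its measure) on its floor. Origin: centre of its underside
- bay4: storage slot of the largest measure, fixed on the rack: open-topped square white tray, inside 82 x 82 mm, walls 3 mm thick, 15 mm high; floor 3 mm thick (13 mm above the work surface). Label: a tag 18 x 46 mm, 12 mm high, on its -x side with 4 black bars, and a flat black disc 62 mm wide (as its measure) on its floor. Origin: centre of its underside
- measure1: the smallest measure: loose plain straight-sided steel beaker without handle, 32 mm outside diameter, 56 mm high, wall 3 mm, base 5 mm, about 40 g, standing upright on the work surface, empty; it may be absent; origin at the centre of its underside, z towards its mouth
- measure2: the second smallest measure: loose plain straight-sided steel beaker without handle, 42 mm outside diameter, 62 mm high, wall 3 mm, base 5 mm, about 55 g, standing upright on the work surface, empty; it may be absent; origin at the centre of its underside, z towards its mouth
- measure3: the second largest measure: loose plain straight-sided steel beaker without handle, 52 mm outside diameter, 68 mm high, wall 3 mm, base 5 mm, about 70 g, standing upright on the work surface, empty; it may be absent; origin at the centre of its underside, z towards its mouth
- measure4: the largest measure: loose plain straight-sided steel beaker without handle, 62 mm outside diameter, 76 mm high, wall 4 mm, base 5 mm, about 90 g, standing upright on the work surface, holding the nuts at the start; origin at the centre of its underside, z towards its mouth
- nut1: round macadamia nut in its shell, a brown ball 22.6 mm across, about 10 g; origin at its centre; at the start inside the largest measure
- nut2: round macadamia nut in its shell, a brown ball 22.6 mm across, about 10 g; origin at its centre; at the start inside the largest measure
- nut3: round macadamia nut in its shell, a brown ball 22.6 mm across, about 10 g; origin at its centre; at the start inside the largest measure
- nut4: round macadamia nut in its shell, a brown ball 22.6 mm across, about 10 g; origin at its centre; at the start inside the largest measure; it may be absent
- nut5: round macadamia nut in its shell, a brown ball 22.6 mm across, about 10 g; origin at its centre; at the start inside the largest measure; it may be absent
- nut6: round macadamia nut in its shell, a brown ball 22.6 mm across, about 10 g; origin at its centre; at the start inside the largest measure; it may be absent
- bowl: loose stainless steel bowl, 180 mm across the rim, 62 mm high, 110 mm across the foot, wall 3 mm, floor 4 mm, 350 g, empty at the start; origin at the centre of its underside. Bowl and lid may change sides
- lid: loose flat aluminium pot lid, disc 196 mm across and 4 mm thick, 200 g, with a black bar handle in its middle: 44 mm long (lid x), 14 mm thick (lid y), top 34 mm above the lid's underside; origin at the centre of the underside, so on the bowl it lies 62 mm above the bowl's origin
- lid_grip (a point): middle of the lid's bar handle, 26 mm above the lid's underside; same axes as the lid
- jug: bystander: blue plastic jug, 110 mm across, 160 mm high, handle on its +y side reaching 97 mm from its axis; origin at the centre of its underside; leave it alone
- salt_pot: bystander: white ceramic salt pot, 76 mm across, 98 mm high; origin at the centre of its underside; leave it alone
Mind the look-alikes: they are no part of the job. What is shaped like the measure2 but orange or red is not meant.

How it is judged:
By the outcome, as a careful person would: the job done as asked, in the order asked, and still so for the second after the job is handed in, with the robot touching nothing.
Of nut4, nut5, nut6 only 1 to 3 are there at a start; the rules pass over those that are not, and their reading is None.
Of measure1, measure2, measure3 only 2 to 3 are there at a start; the rules pass over those that are not, and their reading is None.
At some moment in a run one of measure1, measure2, measure3, lid may be knocked a few centimetres aside while the robot is not near it.
It also fails if it takes over 210 s, if anything falls off the work surface, if the arm or the gripper's body presses on something with over 40 N, if the wrist force passes 120 N, or if a joint passes its speed limit or range.

## Robot

A 6-joint arm with a two-finger parallel gripper is mounted at the origin on the work surface. World frame = base frame: x ahead of the robot, y to its left, z up, the work surface at z = 0. Lengths are in m, angles in rad, forces in N, time in s.
With the tool pointing down it reaches from about 0.35 to 0.975 m from the base axis. Payload 4.9 kg.
Tool frame: the origin (TCP) lies at the very end of the fingers, on their centre line; the grasp point (between the pads) lies 19 mm behind it; x points along the fingers, y is the direction in which the jaws open and shut, and the axes are right-handed (so a half turn about x gives the same grasp; the last joint's range is limited). The gripper opens to 85 mm and grips with 20 to 120 N. Pads are 22 mm wide; open, the fingers measure 114 mm over their backs; the gripper's body (76 mm by 85 mm) begins 54 mm behind the grasp point. The pads swing forward as they close: fully open they stand 13 mm farther back than shut.
Start: joints at [1.175, 0.053, 1.613, -0, 1.476, -0.119], TCP at [0.171, 0.601, 0.231] pointing down, gripper open.
Joint ranges: [-3.01, 3.01], [-1.01, 2.22], [0.06, 2.58], [-1.02, 4.17], [0.09, 2.62], [-3.14, 3.14]. Speed limits (rad/s): [2.57, 2.57, 3.14, 3.14, 3.14, 3.14].

## Interface

Orientations are given as a rotation vector (axis times angle).
In Python, from station import ctrl gives the robot as it stands. The module is installed in compiled form; this text tells all that it offers.
- The arm moves only by the shell command python3 -m handwheel 'ROWS' [FORCE]. ROWS is JSON, one flat list of numbers, 7 for each row, row after row: the opening, from 0 (shut) to 1 (fully open), then the shift along the tool's x, y, z in m, then the turn, a rotation vector about the tool's x, y, z in degrees. A call has 1 to 12 rows; each row is the pose to reach, as a shift and turn from the pose commanded when the call began, along the tool's axes at that moment; what a row does not reach only later rows make up. A row lasts 1/12 s, in which the tool goes at most 41.7 mm and 7.16 degrees, less where a joint would pass 70% of its speed; a pose out of reach is approached as far as the arm can. A call with a gripper value outside its range is refused whole. The fingers move at their own pace and stop on an object; FORCE is the grip in N (left out, the last holds). Time passes only in rows, so rows that repeat a pose let the fingers close. It gives the time, the measured TCP pose, the force and the opening at its end, in the units of the state.
- ctrl.get_obs(): the state, without advancing time (a new reading comes with each control period).
- ctrl.get_image(name): name is "side" or "top" or "wrist"; returns (picture, depth): 400x640x3 uint8, blue, green, red; 400x640 float32, m along the optical axis (not along the pixel's ray), 0 where there is no reading.
- ctrl.camera_params(name): a dict with "fov_y" (degrees; the focal length in pixels is half the picture's height over the tangent of half this angle, whatever the lens; pixels are square), "cx", "cy" (the principal point, pixels), "R" (3x3) and "t" (3): a world point X has camera coordinates R X + t; the wrist camera has in their place "hand_eye" (4x4, takes a point from camera to tool coordinates, whose origin is the TCP and whose axes are the tool frame's). Camera axes: x right, y down, z forward; pixel columns grow to the right and rows downward; lengths in m; the calibration is good to about 2 mm. A picture is of the moment at which its call begins: read the wrist's pose just before it. camera_params takes no time and is no camera call.
- ctrl.finish_job(): hands the job in, once; it reports no verdict.
The state is a dict: "t": time; "q": joint angles; "dq": joint speeds; "effort": joint torques, N m; "tool_pos": TCP position; "tool_rot": TCP orientation; "contact_force": force on the tool from outside, world axes, zero at the start; "wrist_torque": the same for the moment, N m; "opening": finger opening in m.
Only numpy, scipy, OpenCV 4.12 (cv2) and the standard library are available. Lean on these libraries where they do the work, as an engineer would, in place of code of your own. Each camera call takes 0.05 s, during which the arm holds its last target.

## Working session

There is one attempt and no reset: what is moved stays moved. The work goes in short steps, Python scripts to look and compute and a shell command to move; the robot and the scene stay as the last step left them, time stands still between calls to the robot, and variables do not carry over. Pictures are saved under pics/ and viewed, and the job is handed in when it is done.

```bash
mkdir -p pics; ls; cat > h.py <<'E'
import numpy as np, cv2
from scipy.spatial.transform import Rotation as Rn
from station import ctrl
def cam(n):
    p=ctrl.camera_params(n); f=200/np.tan(np.radians(p['fov_y'])/2)
    if 'hand_eye' in p:
        o=ctrl.get_obs(); T=np.eye(4);T[:3,:3]=Rn.from_rotvec(o['tool_rot']).as_matrix();T[:3,3]=o['tool_pos']
        T=T@np.array(p['hand_eye'])
    else:
        T=np.eye(4);R=np.array(p['R']);T[:3,:3]=R.T;T[:3,3]=-R.T@np.array(p['t'])
    return f,p['cx'],p['cy'],T
def shot(n,name):
    c=cam(n); im,d=ctrl.get_image(n); cv2.imwrite(f'pics/{name}.png',im); np.savez(f'pics/{name}.npz',im=im,d=d,f=c[0],cx=c[1],cy=c[2],T=c[3]); return im,d,c
def load(name):
    z=np.load(f'pics/{name}.npz'); return z['im'],z['d'],(float(z['f']),float(z['cx']),float(z['cy']),z['T'])
def atz(c,u,v,z):
    f,cx,cy,T=c; r=T[:3,:3]@np.array([(u-cx)/f,(v-cy)/f,1]); s=(z-T[2,3])/r[2]; return T[:3,3]+s*r
def cloud(d,c):
    f,cx,cy,T=c; v,u=np.mgrid[0:400,0:640]; P=np.stack([(u-cx)/f*d,(v-cy)/f*d,d],-1)
    return P@T[:3,:3].T+T[:3,3]
def rel(pos,R=None):
    o=ctrl.get_obs(); R0=Rn.from_rotvec(o['tool_rot']); s=R0.inv().apply(np.array(pos)-o['tool_pos'])
    t=(R0.inv()*R).as_rotvec(degrees=True) if R is not None else None
    return s.round(4),t
E
python3 - <<'E'
from h import *
o=ctrl.get_obs(); print({k:np.round(v,3) for k,v in o.items()})
print(Rn.from_rotvec(o['tool_rot']).as_matrix().round(3))
for n in('top','side','wrist'):
    im,d,c=shot(n,n+'0'); print(n,c[0],c[3].round(3).tolist())
E
```

```text
pics
{'t': np.float64(0.0), 'q': array([ 1.175,  0.053,  1.614,  0.   ,  1.476, -0.119]), 'dq': array([ 0.001,  0.001, -0.002, -0.001, -0.006, -0.   ]), 'effort': array([ 0.0000e+00, -3.9368e+01, -3.7018e+01, -0.0000e+00,  7.0000e-03,
       -0.0000e+00]), 'tool_pos': array([0.171, 0.601, 0.23 ]), 'tool_rot': array([ 0.216,  1.56 , -0.219]), 'contact_force': array([-0.345,  1.055,  0.533]), 'wrist_torque': array([ 0.016, -0.111,  0.025]), 'opening': np.float64(0.085)}
[[-0.001  0.273  0.962]
 [-0.002  0.962 -0.273]
 [-1.    -0.002 -0.   ]]
top 418.465942034074 [[0.001, -0.996, 0.094, 0.451], [-1.0, -0.0, 0.012, 0.004], [-0.012, -0.094, -0.995, 1.177], [0.0, 0.0, 0.0, 1.0]]
side 417.9837126033452 [[0.749, -0.492, 0.443, 0.1], [-0.662, -0.544, 0.515, -0.504], [-0.012, -0.68, -0.733, 0.804], [0.0, 0.0, 0.0, 1.0]]
wrist 344.743134636837 [[0.274, 0.91, 0.312, 0.091], [0.962, -0.258, -0.092, 0.623], [-0.003, 0.325, -0.946, 0.372], [0.0, 0.0, 0.0, 1.0]]
```

View pics/top0.png

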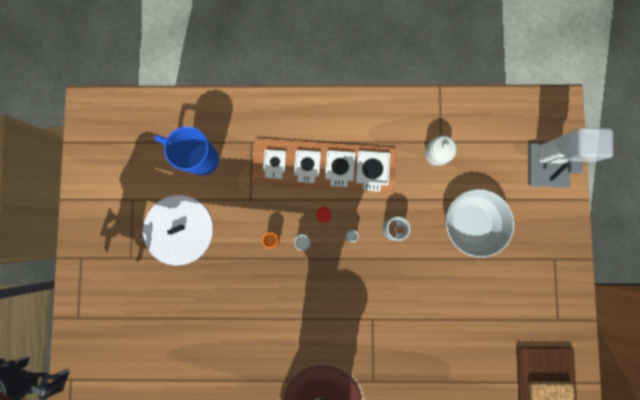

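View pics/side0.png

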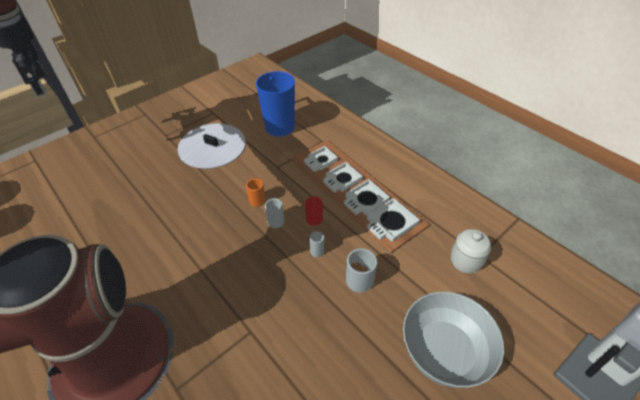

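```bash
python3 - <<'E'
from h import *
im,d,c=load('top0'); P=cloud(d,c)
cv2.imwrite('pics/top0c.png',cv2.resize(im[120:270,120:530],None,fx=1.95,fy=1.95*1,interpolation=cv2.INTER_CUBIC))
cv2.imwrite('pics/top0d.png',cv2.resize(im[130:270,230:430],None,fx=4,fy=4,interpolation=cv2.INTER_CUBIC))
for n,(u,v,r) in dict(table=(250,300,5),m2=(302,242,10),m1=(352,236,9),m4=(397,228,15),orange=(270,240,10),red=(323,214,10),bowl=(480,223,40),lid=(178,230,40),jug=(190,150,35),salt=(440,150,20)).items():
    p=P[v-r:v+r+1,u-r:u+r+1].reshape(-1,3); z=p[:,2]; hz=np.percentile(z,99); q=p[z>hz-0.008]
    print(n,'zmed',np.median(z).round(4),'ztop',hz.round(4),q.min(0).round(3),q.max(0).round(3),((q.min(0)+q.max(0))/2).round(3))
m,dd=load('side0')[:2]
E
```

```text
table zmed -0.0004 ztop 0.0038 [ 0.264  0.182 -0.004] [0.293 0.211 0.005] [0.278 0.197 0.   ]
m2 zmed 0.0021 ztop 0.0646 [0.421 0.004 0.057] [0.458 0.072 1.177] [0.439 0.038 0.617]
m1 zmed 0.0016 ztop 0.0583 [ 0.442 -0.098  0.051] [ 0.471 -0.069  0.06 ] [ 0.456 -0.084  0.055]
m4 zmed 0.0057 ztop 0.0782 [ 0.447 -0.231  0.071] [0.505 0.004 1.177] [ 0.476 -0.113  0.624]
orange zmed 0.0031 ztop 0.0649 [0.426 0.004 0.057] [0.465 0.157 1.177] [0.446 0.081 0.617]
red zmed 0.0023 ztop 0.0647 [ 0.451 -0.026  0.057] [0.535 0.014 1.177] [ 0.493 -0.006  0.617]
bowl zmed 0.0036 ztop 0.0641 [ 0.403 -0.509  0.056] [0.581 0.004 1.177] [ 0.492 -0.253  0.617]
lid zmed 0.0019 ztop 0.0324 [0.451 0.004 0.025] [0.485 0.425 1.177] [0.468 0.215 0.601]
jug zmed 0.0017 ztop 0.1614 [0.451 0.004 0.153] [0.728 0.391 1.177] [0.59  0.197 0.665]
salt zmed 0.003 ztop 0.0976 [ 0.451 -0.335  0.09 ] [0.698 0.004 1.177] [ 0.574 -0.166  0.634]
```

View pics/top0d.png

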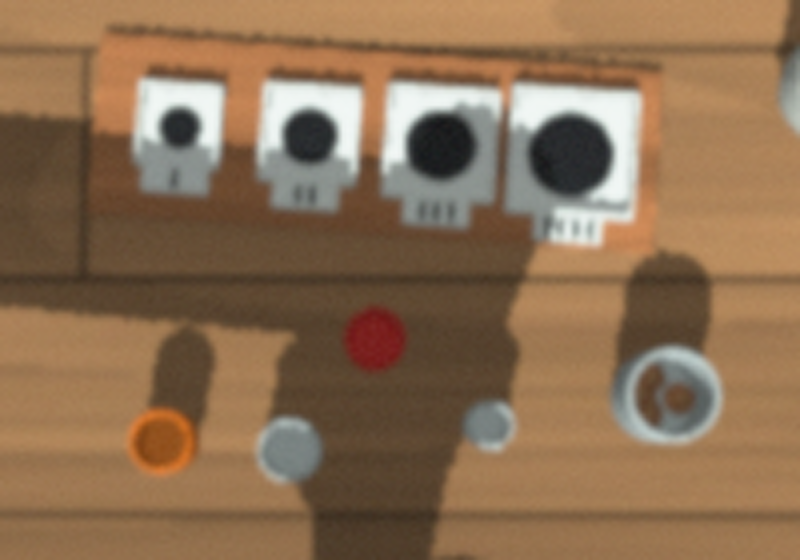

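View pics/wrist0.png

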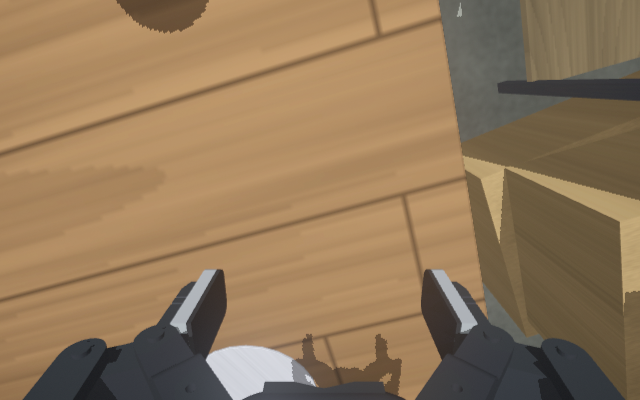

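```bash
cat >> h.py <<'E'
def rim(P,d,ctr,R,h,tol=.006):
    """outer circle fit of known outer radius R among points near height h"""
    from scipy.optimize import least_squares
    m=(d>0)&(abs(P[...,2]-h)<tol)&(np.hypot(P[...,0]-ctr[0],P[...,1]-ctr[1])<R+.03)
    q=P[m][:,:2]
    hull=cv2.convexHull(q.astype(np.float32))[:,0]
    s=least_squares(lambda x:np.hypot(hull[:,0]-x[0],hull[:,1]-x[1])-x[2],[*q.mean(0),R],loss='soft_l1',f_scale=.002).x
    return s.round(4),len(q)
OBJ=dict(m1=(.456,-.084,.016,.056),m2=(.44,.04,.021,.062),m4=(.475,-.2,.031,.076),bowl=(.49,-.42,.09,.062),jug=(.66,.33,.055,.160),red=(.51,-.01,.021,.062),orange=(.445,.12,.021,.062),lid=(.47,.36,.098,.004))
E
python3 - <<'E'
from h import *
for n in('top0','side0'):
    im,d,c=load(n); P=cloud(d,c)
    for k,(x,y,R,h) in OBJ.items():
        try: print(n,k,rim(P,d,(x,y),R,h,.006 if k!='lid' else .004))
        except Exception as e: print(k,e)
im,d,c=load('top0');P=cloud(d,c)
# black discs
for name,(u,v) in dict(b1=(180,128),b2=(310,135),b3=(441,146),b4=(571,154)).items():
    U,V=230+u/4,130+v/4
    z=.0135
    g=im.max(2); sub=np.zeros_like(g); cv2.circle(sub,(int(U),int(V)),12,255,-1)
    w=(np.clip(75-g.astype(float),0,40))*(sub>0)*(np.hypot(*(np.mgrid[0:400,0:640][::-1]-np.array([U,V])[:,None,None]))<11)
    vv,uu=np.mgrid[0:400,0:640]; a,b=(w*uu).sum()/w.sum(),(w*vv).sum()/w.sum()
    print(name,(U,V),atz(c,U,V,z).round(4),(a,b),atz(c,a,b,z).round(4))
# lid handle
m=(d>0)&(abs(P[...,2]-.034)<.006)&(abs(P[...,0]-.47)<.06)&(abs(P[...,1]-.36)<.06)
q=P[m]; r=cv2.minAreaRect(q[:,:2].astype(np.float32)); print('lid handle',len(q),r)
E
```

```text
top0 m1 (array([ 0.4562, -0.0833,  0.0151]), 41)
top0 m2 (array([0.4395, 0.052 , 0.0201]), 54)
top0 m4 (array([ 0.4756, -0.2009,  0.0303]), 116)
top0 bowl (array([ 0.491 , -0.4197,  0.0892]), 389)
top0 jug (array([0.6732, 0.3363, 0.0546]), 266)
top0 red (array([ 0.5141, -0.006 ,  0.0202]), 53)
top0 orange (array([0.4522, 0.1101, 0.041 ]), 67)
top0 lid (array([0.4701, 0.3601, 0.1273]), 4365)
side0 m1 (array([ 0.4555, -0.0807,  0.0154]), 74)
side0 m2 (array([0.4386, 0.0543, 0.021 ]), 90)
side0 m4 (array([ 0.4758, -0.1989,  0.0309]), 208)
side0 bowl (array([ 0.491 , -0.4165,  0.0895]), 749)
side0 jug (array([0.6729, 0.3384, 0.0552]), 209)
side0 red (array([ 0.5131, -0.0034,  0.0207]), 83)
side0 orange (array([0.4428, 0.113 , 0.0432]), 102)
side0 lid (array([0.4696, 0.3609, 0.1269]), 2607)
b1 (275.0, 162.0) [0.6627 0.1298 0.0135] (np.float64(274.48964968152865), np.float64(161.68312101910828)) [0.6636 0.1312 0.0135]
b2 (307.5, 163.75) [0.6576 0.0381 0.0135] (np.float64(306.87473831123515), np.float64(164.0900209351012)) [0.6567 0.0399 0.0135]
b3 (340.25, 166.5) [ 0.6497 -0.054   0.0135] (np.float64(340.0249894112664), np.float64(166.13864181843851)) [ 0.6508 -0.0534  0.0135]
b4 (372.75, 168.5) [ 0.644  -0.1451  0.0135] (np.float64(371.6290976058932), np.float64(168.5230202578269)) [ 0.6439 -0.142   0.0135]
lid handle 73 ((0.47361865639686584, 0.4021765887737274), (0.013772783800959587, 0.04185689240694046), 19.918787002563477)
```

```bash
cat >> h.py <<'E'
def down(az):  # tool x down, tool y at azimuth az deg
    a=np.radians(az); y=np.array([np.cos(a),np.sin(a),0]); x=np.array([0,0,-1.]); return Rn.from_matrix(np.stack([x,y,np.cross(x,y)],1))
def go(x,y,z,az=None):
    s,t=rel((x,y,z),down(az) if az is not None else None); print('shift',s.round(3),'turn',None if t is None else t.round(1),'rows>=',np.linalg.norm(s)/.0417,0 if t is None else np.linalg.norm(t)/7.16)
E
python3 -c "
from h import *
go(.42,.30,.23,0)"
```

```text
shift [ 0.001 -0.221  0.322] turn [74.1  0.   0.1] rows>= 9.370277978353865 10.354842652291785
```

```bash
python3 -m handwheel '[1,0,-0.221,0.322,74,0,0, 1,0,-0.221,0.322,74,0,0, 1,0,-0.221,0.322,74,0,0, 1,0,-0.221,0.322,74,0,0, 1,0,-0.221,0.322,74,0,0, 1,0,-0.221,0.322,74,0,0, 1,0,-0.221,0.322,74,0,0, 1,0,-0.221,0.322,74,0,0, 1,0,-0.221,0.322,74,0,0, 1,0,-0.221,0.322,74,0,0, 1,0,-0.221,0.322,74,0,0, 1,0,-0.221,0.322,74,0,0]' 40
python3 -c "
from h import *
print(ctrl.get_obs()['q'].round(3))
go(.476,-.2,.23,-22.8)"
```

```text
t: 1.15
tool_pos: [0.4207, 0.2994, 0.2309]
tool_rot: [1.209, 1.209, -1.21]
contact_force: [0.8, 0.1, 0.2]
opening: 0.0859
[ 0.474 -0.21   1.862  0.     1.491  0.475]
shift [0.001 0.056 0.499] turn [22.8  0.   0. ] rows>= 12.050302444475397 3.177768814462677
```

```bash
python3 -m handwheel '[1,0,0.056,0.49,22.8,0,0, 1,0,0.056,0.49,22.8,0,0, 1,0,0.056,0.49,22.8,0,0, 1,0,0.056,0.49,22.8,0,0, 1,0,0.056,0.49,22.8,0,0, 1,0,0.056,0.49,22.8,0,0, 1,0,0.056,0.49,22.8,0,0, 1,0,0.056,0.49,22.8,0,0, 1,0,0.056,0.49,22.8,0,0, 1,0,0.056,0.49,22.8,0,0, 1,0,0.056,0.49,22.8,0,0, 1,0,0.056,0.49,22.8,0,0]'
python3 - <<'E'
from h import *
im,d,c=shot('wrist','w1');P=cloud(d,c)
print(ctrl.get_obs()['q'].round(3))
for k,(x,y,R,h) in OBJ.items():
    try: print(k,rim(P,d,(x,y),R,h))
    except Exception as e: print(k,'-')
E
```

```text
t: 2.15
tool_pos: [0.4773, -0.1912, 0.2312]
tool_rot: [1.493, 0.996, -1.493]
contact_force: [0.3, 0.3, -0.3]
opening: 0.0852
[-0.532 -0.212  1.863 -0.004  1.489 -0.133]
m1 (array([ 0.4574, -0.082 ,  0.0157]), 439)
m2 -
m4 (array([ 0.4772, -0.2   ,  0.0307]), 989)
bowl (array([ 0.4912, -0.4155,  0.0871]), 567)
jug -
red -
orange -
lid -
```

View pics/w1.png

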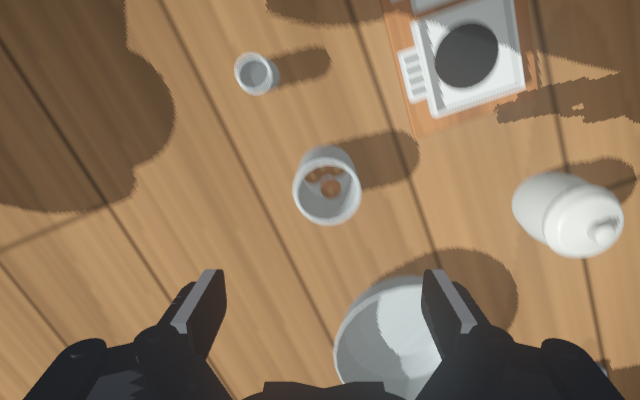

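```bash
python3 -c "
from h import *
go(.4768,-.2,.04,-30)"
```

```text
shift [0.191 0.    0.003] turn [ 7.2  0.2 -0.1] rows>= 4.58578968922725 1.0056543311944106
```

```bash
python3 -m handwheel '[1,0.04,0,0.003,7.2,0,0, 1,0.08,0,0.003,7.2,0,0, 1,0.12,0,0.003,7.2,0,0, 1,0.15,0,0.003,7.2,0,0, 1,0.175,0,0.003,7.2,0,0, 1,0.19,0,0.003,7.2,0,0, 1,0.19,0,0.003,7.2,0,0, 1,0.19,0,0.003,7.2,0,0, 1,0.19,0,0.003,7.2,0,0]' 40
python3 -m handwheel '[0.5,0,0,0,0,0,0, 0.5,0,0,0,0,0,0, 0.5,0,0,0,0,0,0, 0.5,0,0,0,0,0,0, 0.5,0,0,0,0,0,0, 0.5,0,0,0,0,0,0, 0.5,0,0,0,0,0,0, 0.5,0,0,0,0,0,0]' 40
python3 -c "
from h import *
o=ctrl.get_obs();print(o['q'].round(3),o['tool_pos'],o['opening'])
go(.48,-.2,.26,-30)
shot('wrist','w2');shot('side','s2')"
```

```text
t: 2.95
tool_pos: [0.4772, -0.1921, 0.0427]
tool_rot: [1.581, 0.915, -1.579]
contact_force: [0.4, 0.3, 0.7]
opening: 0.0857
t: 3.62
tool_pos: [0.4779, -0.1929, 0.0437]
tool_rot: [1.583, 0.912, -1.579]
contact_force: [2.5, 0.7, 6.9]
opening: 0.0602
[-0.528 -0.013  2.014  0.     1.137 -0.007] [ 0.47790246 -0.19286049  0.04369147] 0.06018758092828707
shift [-0.216  0.006  0.005] turn [ 0.1 -0.  -0.2] rows>= 5.190691105975417 0.039297685419324956
```

View pics/s2.png

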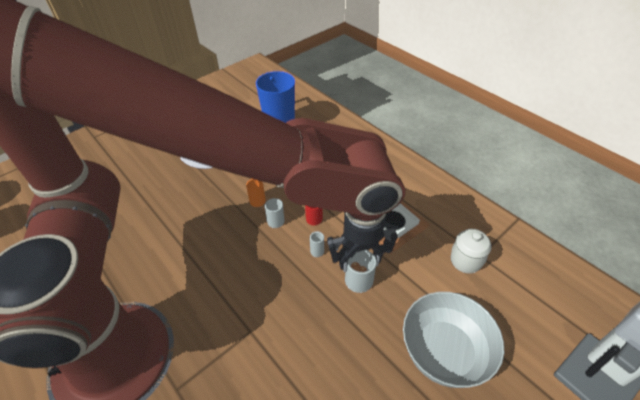

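View pics/w2.png

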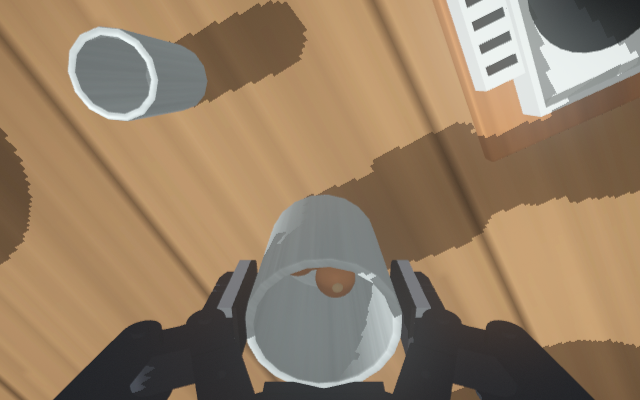

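```bash
python3 -c "
from h import *
for i in range(3):
    o=ctrl.get_obs();print(o['t'],o['tool_pos'].round(4),o['q'].round(4),o['opening'],o['contact_force'].round(1))
    ctrl.get_image('wrist')
"
```

```text
3.7167 [ 0.4779 -0.1929  0.0437] [-5.2820e-01 -1.3400e-02  2.0141e+00  4.0000e-04  1.1367e+00 -7.3000e-03] 0.06023424550122738 [0.7 1.4 6.5]
3.7667 [ 0.4779 -0.1929  0.0437] [-5.2820e-01 -1.3400e-02  2.0141e+00  4.0000e-04  1.1367e+00 -7.3000e-03] 0.06036266777544884 [0.8 0.3 6. ]
3.8167 [ 0.4779 -0.1929  0.0437] [-5.2820e-01 -1.3400e-02  2.0141e+00  4.0000e-04  1.1367e+00 -7.3000e-03] 0.060058291389034464 [0.8 0.3 6. ]
```

```bash
python3 -m handwheel '[1,0,0,0,0,0,0, 1,0,0,0,0,0,0, 1,0,0,0,0,0,0, 1,0,0,0,0,0,0, 1,0,0,0.003,0,0,0, 1,0.001,0,0.007,0,0,0, 1,0.001,0,0.007,0,0,0, 1,0.001,0,0.007,0,0,0]' 40
python3 -m handwheel '[0.5,0,0,0,0,0,0, 0.5,0,0,0,0,0,0, 0.5,0,0,0,0,0,0, 0.5,0,0,0,0,0,0, 0.5,0,0,0,0,0,0, 0.5,0,0,0,0,0,0, 0.5,0,0,0,0,0,0, 0.5,0,0,0,0,0,0]' 50
python3 -c "
from h import *
shot('wrist','w3');"
```

```text
t: 4.53
tool_pos: [0.4724, -0.1983, 0.0401]
tool_rot: [1.582, 0.916, -1.582]
contact_force: [0.2, -0.3, -1.0]
opening: 0.0854
t: 5.2
tool_pos: [0.4732, -0.1984, 0.0409]
tool_rot: [1.582, 0.915, -1.581]
contact_force: [1.1, -0.8, 3.5]
opening: 0.0605
```

View pics/w3.png

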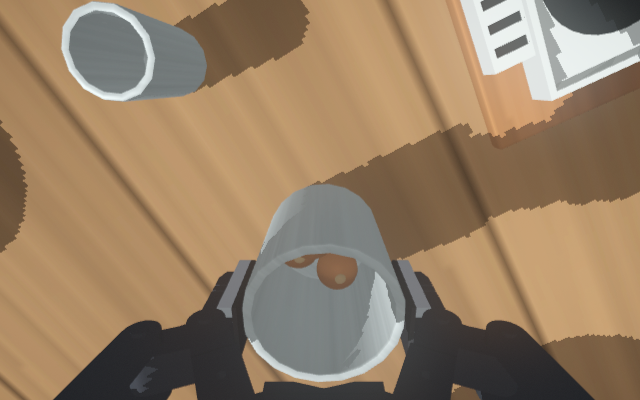

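```bash
python3 -m handwheel '[0.5,-0.015,0,0,0,0,0, 0.5,-0.035,0,0,0,0,0, 0.5,-0.06,0,0,0,0,0, 0.5,-0.085,0,0,0,0,0, 0.5,-0.11,0,0,0,0,0, 0.5,-0.14,0,0,0,0,0, 0.5,-0.17,0,0,0,0,0, 0.5,-0.2,0,0,0,0,0, 0.5,-0.225,0,0,0,0,0, 0.5,-0.245,0,0,0,0,0, 0.5,-0.26,0,0,0,0,0, 0.5,-0.26,0,0,0,0,0]'
python3 -m handwheel '[0.5,0,0,0,0,5,0, 0.5,0,0,0,0,10,0, 0.5,0,0,0,0,10,0]'
python3 -c "
from h import *
o=ctrl.get_obs();print(o['q'].round(3),o['tool_pos'],Rn.from_rotvec(o['tool_rot']).as_matrix().round(3))"
```

```text
t: 6.25
tool_pos: [0.4735, -0.1985, 0.3032]
tool_rot: [1.583, 0.912, -1.579]
contact_force: [0.7, -0.5, -1.1]
opening: 0.0607
t: 6.5
tool_pos: [0.4711, -0.1989, 0.2972]
tool_rot: [1.743, 1.01, -1.465]
contact_force: [0.1, -0.3, -2.3]
opening: 0.0599
[-0.642 -0.258  1.8    0.174  1.625 -0.11 ] [ 0.47110271 -0.19891853  0.29720282] [[ 0.083  0.866 -0.494]
 [ 0.154 -0.5   -0.852]
 [-0.985 -0.005 -0.175]]
```

```bash
cat >> h.py <<'E'
def tiltR(az,th):
    a=np.radians(az);t=np.radians(th);y=np.array([np.cos(a),np.sin(a),0]);u=np.array([-np.sin(a),np.cos(a),0])
    x=-np.cos(t)*np.array([0,0,1.])+np.sin(t)*u
    return Rn.from_matrix(np.stack([x,y,np.cross(x,y)],1))
E
python3 -c "
from h import *
o=ctrl.get_obs()
print(rel((.531,-.389,.28),tiltR(-55,70)))"
```

```text
(array([-0.0073,  0.1471,  0.1354]), array([19.82564615, 59.00217778, 17.02255228]))
```

```bash
python3 -m handwheel '[0.5,-0.0004,0.008,0.007,1,3,0.9, 0.5,-0.001,0.02,0.018,2.6,8,2.3, 0.5,-0.002,0.034,0.031,4.6,13.7,4, 0.5,-0.003,0.049,0.045,6.6,19.7,5.7, 0.5,-0.003,0.064,0.059,8.6,25.7,7.4, 0.5,-0.004,0.079,0.072,10.6,31.7,9.1, 0.5,-0.005,0.094,0.086,12.7,37.7,10.9, 0.5,-0.006,0.109,0.1,14.7,43.7,12.6, 0.5,-0.006,0.124,0.114,16.7,49.7,14.3, 0.5,-0.007,0.136,0.125,18.3,54.5,15.7, 0.5,-0.007,0.144,0.132,19.4,57.7,16.6, 0.5,-0.007,0.147,0.135,19.8,59,17]'
python3 -c "
from h import *
o=ctrl.get_obs();print(o['q'].round(3),o['tool_pos'],Rn.from_rotvec(o['tool_rot']).as_matrix().round(3))
shot('side','s4');shot('wrist','w4')"
```

```text
t: 7.5
tool_pos: [0.5326, -0.3876, 0.2786]
tool_rot: [2.859, 0.905, -0.505]
contact_force: [-1.1, -0.1, -2.3]
opening: 0.0601
[-1.157  0.172  1.721  1.177  1.64  -0.367] [ 0.53259434 -0.38758493  0.27861263] [[ 0.768  0.575 -0.282]
 [ 0.542 -0.818 -0.193]
 [-0.341 -0.004 -0.94 ]]
```

View pics/s4.png

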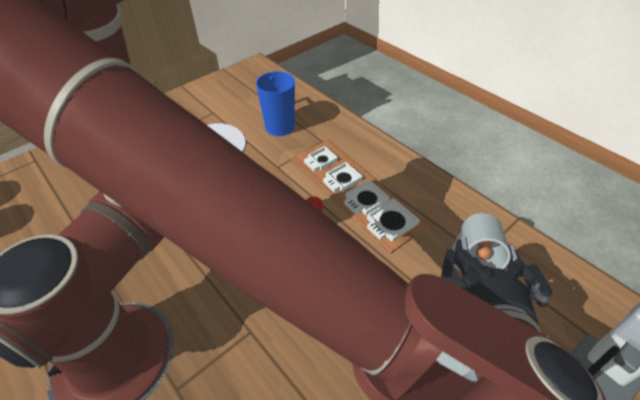

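View pics/w4.png

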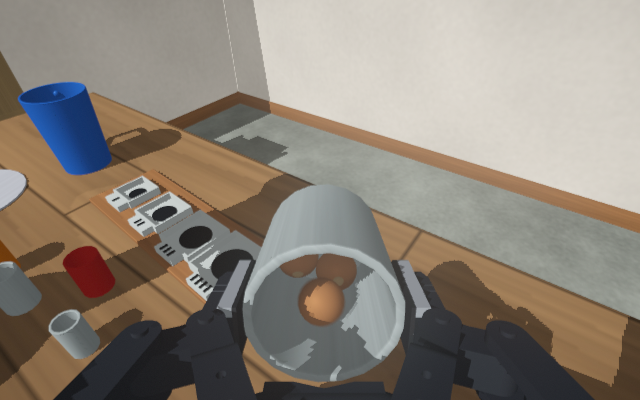

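```bash
python3 -c "
from h import *
print(rel((.531,-.389,.24),tiltR(-55,88)))"
```

```text
(array([0.0112, 0.0007, 0.0389]), array([-1.37934386e-02,  1.80378965e+01,  2.40378907e-01]))
```

```bash
python3 -m handwheel '[0.5,0.002,0,0.005,0,2,0, 0.5,0.003,0,0.01,0,4.5,0, 0.5,0.004,0,0.015,0,7,0, 0.5,0.006,0,0.021,0,10,0, 0.5,0.008,0,0.028,0,13,0, 0.5,0.01,0,0.034,0,16,0, 0.5,0.011,0,0.039,0,18,0, 0.5,0.011,0,0.039,0,18,0, 0.5,0.011,0,0.039,0,18,0]'
python3 -m handwheel '[0.5,0,0,0,0,1,0, 0.5,0,0,0,0,2,0, 0.5,0,0,0,0,3,0, 0.5,0,0,0,0,4,0, 0.5,0,0,0,0,5,0, 0.5,0,0,0,0,6,0, 0.5,0,0,0,0,7,0, 0.5,0,0,0,0,8,0, 0.5,0,0,0,0,8,0, 0.5,0,0,0,0,8,0, 0.5,0,0,0,0,8,0, 0.5,0,0,0,0,8,0]'
python3 -c "
from h import *
o=ctrl.get_obs();print(o['q'].round(3),o['tool_pos'],Rn.from_rotvec(o['tool_rot']).as_matrix().round(3))
a=shot('side','s5')[0];b=shot('wrist','w5')[0];t=shot('top','t5')[0]
cv2.imwrite('pics/c5.png',np.hstack([cv2.resize(b,(400,250)),cv2.resize(t[120:270,400:640],(400,250))]))"
```

```text
t: 8.35
tool_pos: [0.5315, -0.3884, 0.2432]
tool_rot: [2.979, 0.948, -0.051]
contact_force: [-0.3, -0.9, -1.2]
opening: 0.0601
t: 9.35
tool_pos: [0.5311, -0.3896, 0.2436]
tool_rot: [-2.965, -0.941, -0.159]
contact_force: [-0.4, -0.0, -0.8]
opening: 0.0605
[-1.184  0.404  1.75   1.534  1.819 -0.581] [ 0.53109993 -0.38963578  0.24358989] [[ 0.812  0.576  0.089]
 [ 0.574 -0.817  0.056]
 [ 0.105  0.005 -0.994]]
```

View pics/c5.png

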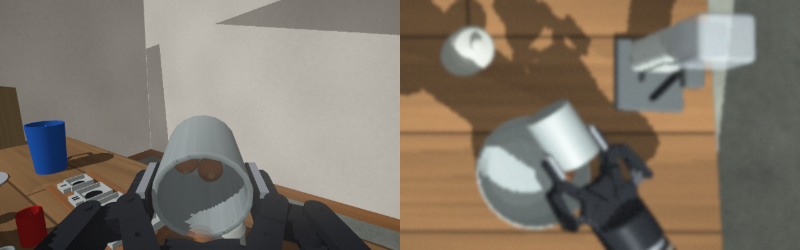

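View pics/w5.png

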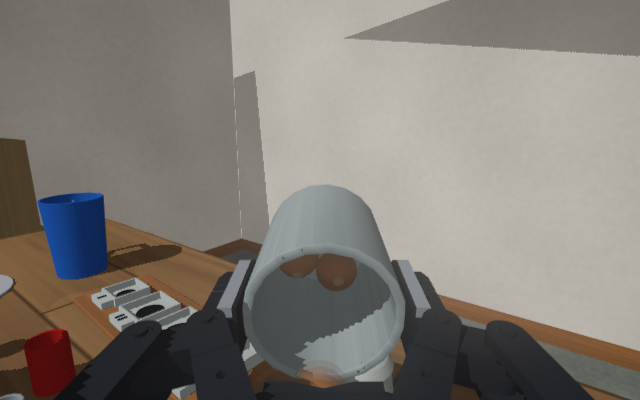

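```bash
python3 -m handwheel '[0.5,0,0,0,0,1,0, 0.5,0,0,0,0,2,0, 0.5,0,0,0,0,3,0, 0.5,0,0,0,0,4,0, 0.5,0,0,0,0,5,0, 0.5,0,0,0,0,6,0, 0.5,0,0,0,0,7,0, 0.5,0,0,0,0,8,0, 0.5,0,0,0,0,9,0, 0.5,0,0,0,0,9,0, 0.5,0,0,0,0,9,0, 0.5,0,0,0,0,9,0]'
python3 -c "
from h import *
a=shot('side','s6')[0];b=shot('wrist','w6')[0];t=shot('top','t6')[0]
cv2.imwrite('pics/c6.png',np.vstack([np.hstack([cv2.resize(b,(400,250)),cv2.resize(t[120:270,400:640],(400,250))]),cv2.resize(a[200:400,320:640],(800,350))[:, :]]))"
```

```text
t: 10.5
tool_pos: [0.5311, -0.3896, 0.2435]
tool_rot: [-2.9, -0.921, -0.385]
contact_force: [0.6, 0.9, -1.2]
opening: 0.0599
```

View pics/c6.png

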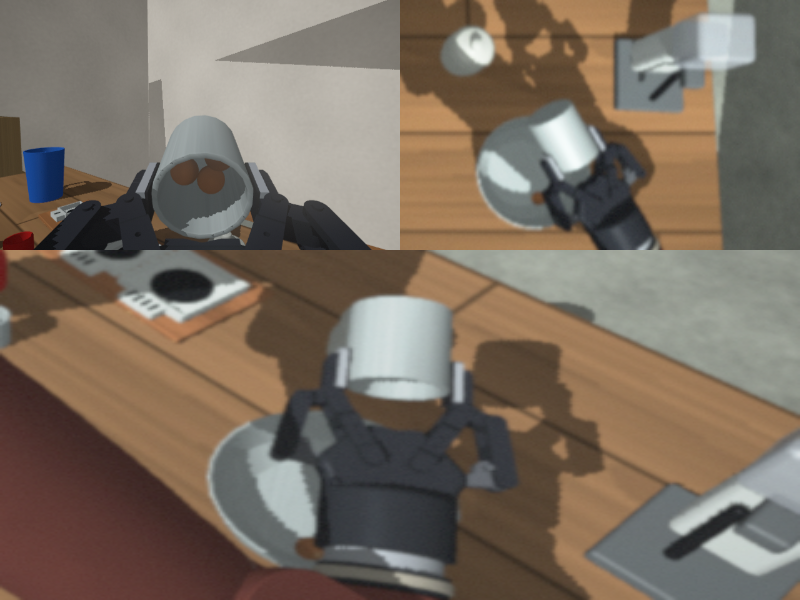

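```bash
python3 -m handwheel '[0.5,0,0,0,0,1,0, 0.5,0,0,0,0,2,0, 0.5,0,0,0,0,3,0, 0.5,0,0,0,0,4,0, 0.5,0,0,0,0,5,0, 0.5,0,0,0,0,6,0, 0.5,0,0,0,0,7,0, 0.5,0,0,0,0,8,0, 0.5,0,0,0,0,8,0, 0.5,0,0,0,0,8,0, 0.5,0,0,0,0,8,0, 0.5,0,0,0,0,8,0]'
python3 -c "
from h import *
o=ctrl.get_obs();print(o['q'].round(3))
a=shot('side','s7')[0];b=shot('wrist','w7')[0];t=shot('top','t7')[0]
cv2.imwrite('pics/c7.png',np.vstack([np.hstack([cv2.resize(b,(400,250)),cv2.resize(t[120:270,400:640],(400,250))]),cv2.resize(a[200:400,320:640],(800,350))[:, :]]))"
```

```text
t: 11.65
tool_pos: [0.5311, -0.3896, 0.2436]
tool_rot: [-2.83, -0.9, -0.579]
contact_force: [0.3, 0.1, -1.6]
opening: 0.0602
[-1.151  0.544  1.733  1.768  1.973 -0.631]
```

View pics/c7.png

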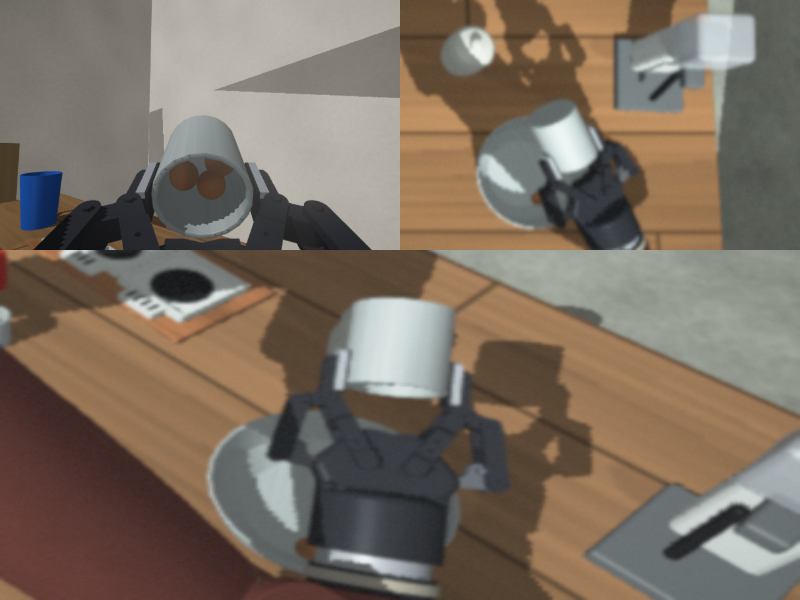

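```bash
python3 -m handwheel '[0.5,0.003,0,-0.007,0,1,0, 0.5,0.006,0,-0.015,0,3,0, 0.5,0.01,0,-0.024,0,5,0, 0.5,0.014,0,-0.033,0,7,0, 0.5,0.018,0,-0.042,0,9,0, 0.5,0.02,0,-0.046,0,11,0, 0.5,0.02,0,-0.046,0,13,0, 0.5,0.02,0,-0.046,0,15,0, 0.5,0.02,0,-0.046,0,15,0, 0.5,0.02,0,-0.046,0,15,0]'
python3 -c "
from h import *
o=ctrl.get_obs();print(o['q'].round(3))
a=shot('side','s8')[0];b=shot('wrist','w8')[0];t=shot('top','t8')[0]
cv2.imwrite('pics/c8.png',np.vstack([np.hstack([cv2.resize(b,(400,250)),cv2.resize(t[120:270,400:640],(400,250))]),cv2.resize(a[200:400,320:640],(800,350))[:, :]]))"
```

```text
t: 12.63
tool_pos: [0.5314, -0.3888, 0.2934]
tool_rot: [-2.668, -0.849, -0.922]
contact_force: [-0.4, 0.4, -0.6]
opening: 0.0601
[-1.091  0.565  1.732  2.032  2.084 -0.561]
```

View pics/c8.png

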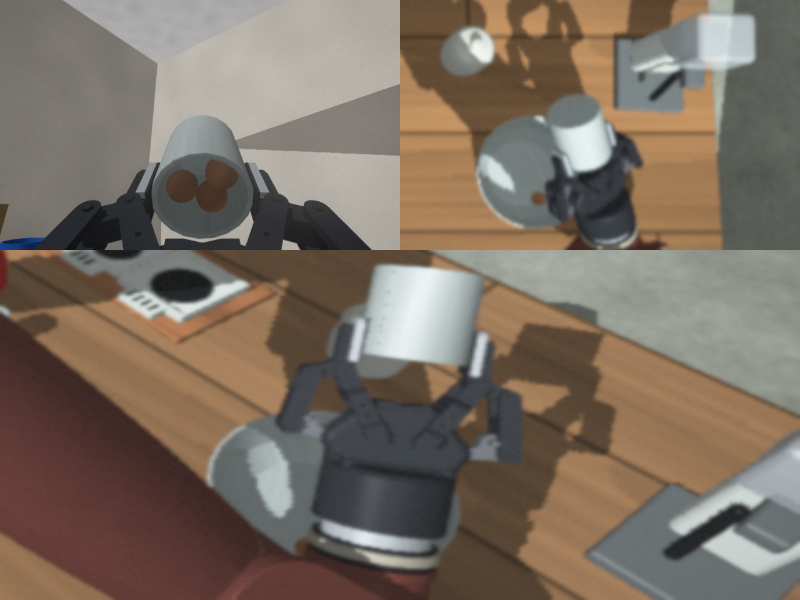

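```bash
python3 -m handwheel '[0.5,0,0,0,0,2,0, 0.5,0,0,0,0,4,0, 0.5,0,0,0,0,6,0, 0.5,0,0,0,0,8,0, 0.5,0,0,0,0,8,0, 0.5,0,0,0,0,8,0, 0.5,0,0,0,0,8,0, 0.5,0,0,0,0,8,0]'
python3 -c "
from h import *
o=ctrl.get_obs();print(o['q'].round(3))
a=shot('side','s9')[0];b=shot('wrist','w9')[0];t=shot('top','t9')[0]
cv2.imwrite('pics/c9.png',np.vstack([np.hstack([cv2.resize(b,(400,250)),cv2.resize(t[120:270,400:640],(400,250))]),cv2.resize(a[200:400,320:640],(800,350))[:, :]]))"
```

```text
t: 13.45
tool_pos: [0.531, -0.3896, 0.2941]
tool_rot: [-2.57, -0.818, -1.094]
contact_force: [0.2, 0.3, -1.5]
opening: 0.06
[-1.051  0.621  1.716  2.168  2.152 -0.548]
```

View pics/c9.png

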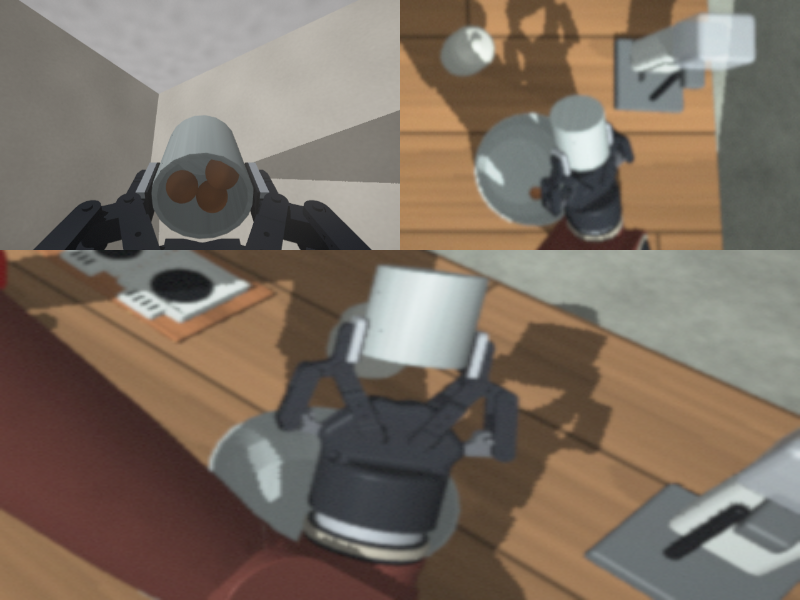

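View pics/w9.png

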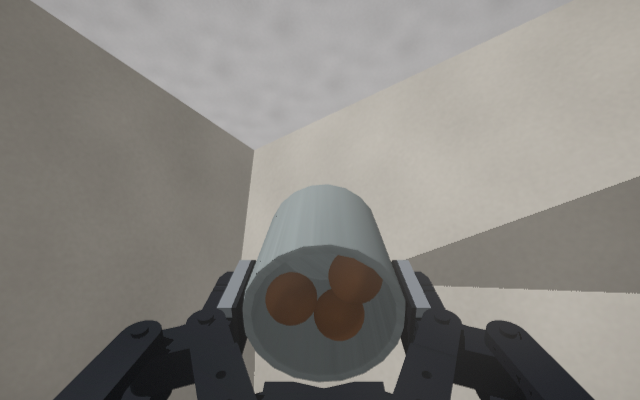

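```bash
python3 - <<'E'
from h import *
for n in('t5','t7','t8','t9'):
    im,d,c=load(n);P=cloud(d,c); print(n,rim(P,d,(.491,-.418),.09,.062))
# depth around nuts in wrist (tool frame)
im,d,_=load('w9'); f,cx,cy=_[:3]; he=np.array(ctrl.camera_params('wrist')['hand_eye'])
for u,v in [(290,298),(340,312),(350,280),(325,375),(322,245),(320,340)]:
    z=d[v,u]; print((u,v),z,(he@[(u-cx)/f*z,(v-cy)/f*z,z,1])[:3].round(4))
E
```

```text
t5 (array([ 0.491 , -0.4195,  0.0891]), 225)
t7 (array([ 0.4907, -0.4182,  0.0881]), 157)
t8 (array([ 0.4907, -0.4187,  0.0886]), 200)
t9 (array([ 0.4954, -0.4163,  0.0887]), 203)
(290, 298) 0.14024666 [-0.0231 -0.0123  0.0002]
(340, 312) 0.1422676 [-0.0233  0.0081  0.0068]
(350, 280) 0.13249362 [-0.0275  0.0115 -0.011 ]
(325, 375) 0.13728753 [-0.0356  0.0019  0.0274]
(322, 245) 0.1176943 [-0.0365  0.0007 -0.0303]
(320, 340) 0.15572633 [-0.016  -0.0003  0.0272]
```

```bash
python3 -m handwheel '[0.5,0.012,0,-0.012,0,0,0, 0.5,0.024,0,-0.025,0,0,0, 0.5,0.04,0,-0.04,0,0,0, 0.5,0.05,0,-0.052,0,0,0, 0.5,0.05,0,-0.052,0,0,0]'
python3 - <<'E'
from h import *
from scipy.optimize import least_squares
im,d,c=shot('wrist','w10'); f,cx,cy=c[:3]; he=np.array(ctrl.camera_params('wrist')['hand_eye'])
v,u=np.mgrid[0:400,0:640]; Q=np.stack([(u-cx)/f*d,(v-cy)/f*d,d],-1)@he[:3,:3].T+he[:3,3]
hsv=cv2.cvtColor(im,cv2.COLOR_BGR2HSV); 
for u0,v0,r in [(290,298,16),(340,317,15),(356,275,16)]:
    m=(np.hypot(u-u0,v-v0)<r)&(d>0); q=Q[m]
    s=least_squares(lambda x:np.linalg.norm(q-x,axis=1)-.0113,q.mean(0)+[.008,0,.005]); print(s.x.round(4),np.abs(s.fun).mean())
im2,d2,c2=shot('top','t10'); P=cloud(d2,c2); print(rim(P,d2,(.495,-.418),.09,.062))
E
```

```text
t: 14.02
tool_pos: [0.5291, -0.3896, 0.3677]
tool_rot: [-2.569, -0.821, -1.096]
contact_force: [0.3, 0.3, -0.8]
opening: 0.0601
[ 0.0075 -0.0212  0.0268] 0.0020980976408671256
[-0.0011  0.0124  0.0347] 0.0012416301000152646
[0.0208 0.0153 0.0119] 0.004589436196415267
(array([ 0.4956, -0.4169,  0.0892]), 265)
```

View pics/w10.png

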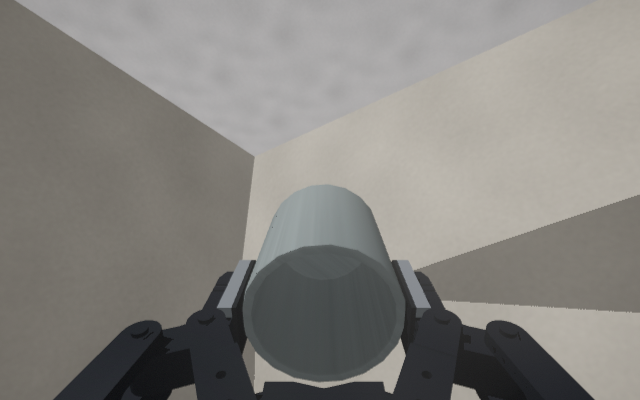

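```bash
python3 -c "
from h import *
cv2.imwrite('pics/t10c.png',cv2.resize(load('t10')[0][120:290,380:580],None,fx=4,fy=3.5))"
```

```text
(no output)
```

View pics/t10c.png

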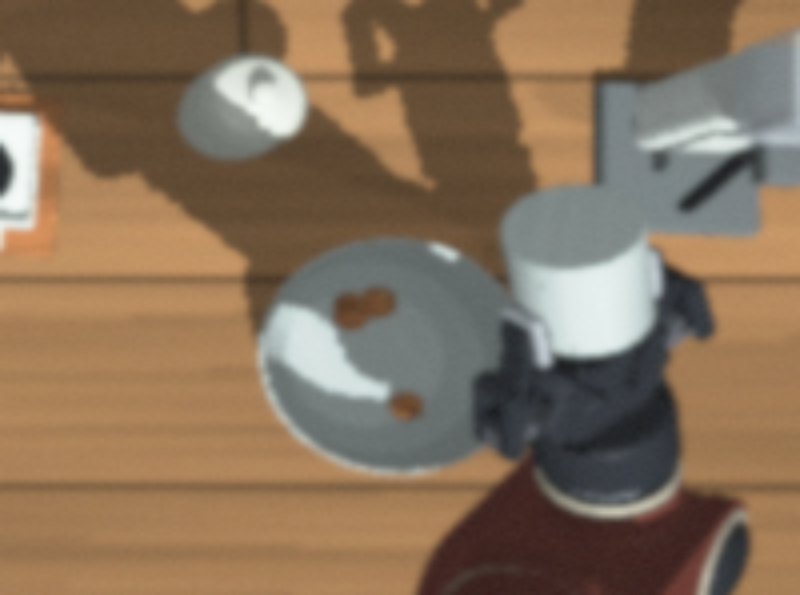

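```bash
python3 -c "
from h import *
s,t=rel((.55,-.35,.36),tiltR(-50,58)); print(s,t)"
```

```text
[ 0.0244 -0.0201  0.0318] [  0.82923504 -77.96302236  -5.04099553]
```

```bash
python3 -m handwheel '[0.5,0.002,-0.002,0.003,0,-6,0, 0.5,0.004,-0.004,0.006,0,-13,-1, 0.5,0.006,-0.006,0.009,0,-20,-1, 0.5,0.008,-0.008,0.012,0,-27,-2, 0.5,0.01,-0.01,0.015,0,-34,-2, 0.5,0.013,-0.012,0.018,0,-41,-3, 0.5,0.016,-0.014,0.021,0,-48,-3, 0.5,0.018,-0.016,0.024,0,-55,-4, 0.5,0.02,-0.018,0.027,0,-62,-4, 0.5,0.024,-0.02,0.031,0,-69,-5, 0.5,0.024,-0.02,0.031,0,-75,-5, 0.5,0.024,-0.02,0.031,0,-78,-5]'
python3 -c "
from h import *
print(ctrl.get_obs()['q'].round(3))
im2,d2,c2=shot('top','t11'); P=cloud(d2,c2); print(rim(P,d2,(.495,-.418),.09,.062))
cv2.imwrite('pics/t11c.png',cv2.resize(im2[150:290,420:560],None,fx=4,fy=4))
s,t=rel((.62,-.19,.25),down(-30)); print(s,t)"
```

```text
t: 15.12
tool_pos: [0.5496, -0.3511, 0.3615]
tool_rot: [2.668, 0.962, -0.765]
contact_force: [0.5, 0.4, -1.1]
opening: 0.0603
[-1.058  0.043  1.623  0.99   1.666 -0.192]
(array([ 0.4953, -0.4163,  0.0888]), 214)
[ 0.1921 -0.0803  0.0104] [-17.80304783 -56.88977445 -10.98616418]
```

View pics/t11c.png

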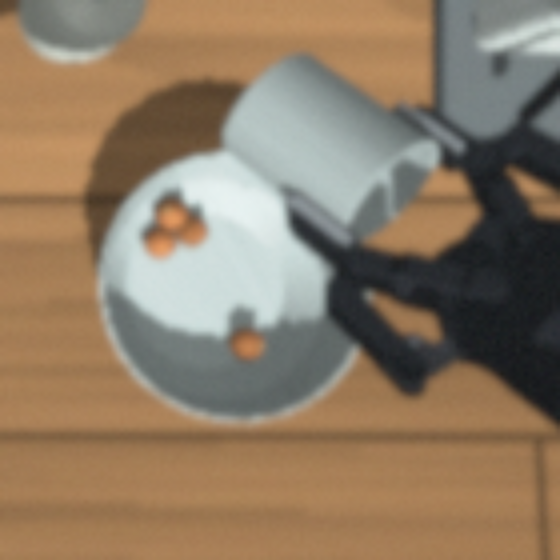

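```bash
python3 -m handwheel '[0.5,0.015,-0.006,0.001,-1.5,-5,-1, 0.5,0.03,-0.012,0.002,-3,-10,-2, 0.5,0.05,-0.02,0.003,-4.5,-15,-3, 0.5,0.07,-0.028,0.004,-6,-20,-4, 0.5,0.09,-0.036,0.005,-8,-26,-5, 0.5,0.11,-0.044,0.006,-10,-32,-6, 0.5,0.13,-0.052,0.007,-12,-38,-7, 0.5,0.15,-0.06,0.008,-14,-44,-8, 0.5,0.165,-0.068,0.009,-15.5,-49.5,-9.5, 0.5,0.18,-0.075,0.01,-17,-54,-10.5, 0.5,0.192,-0.08,0.01,-17.8,-56.9,-11, 0.5,0.192,-0.08,0.01,-17.8,-56.9,-11]'
python3 -c "
from h import *
print(ctrl.get_obs()['q'].round(3))
im,d,c=shot('wrist','w12')
im2,d2,c2=shot('top','t12')
s,t=rel((.644,-.1435,.15),down(-30)); print(s,t)"
```

```text
t: 16.17
tool_pos: [0.6197, -0.1857, 0.2438]
tool_rot: [1.583, 0.93, -1.586]
contact_force: [-0.4, 0.4, -1.6]
opening: 0.0604
[-0.409  0.103  1.539  0.007  1.51   0.111]
[ 0.0964 -0.0007 -0.0515] [-0.04872996 -0.32667327  0.43011943]
```

View pics/w12.png

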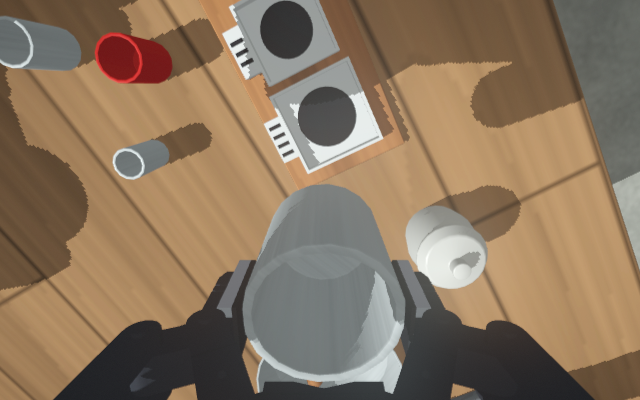

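```bash
python3 -c "
from h import *
im,d,c=load('w12')
print(c[3][:3,3]); print(atz(c,327,116,.0135),atz(c,286.5,29.5,.0135))
o=ctrl.get_obs();print(o['tool_pos'])
"
```

```text
[ 0.66352263 -0.11518289  0.38582421]
[ 0.64776617 -0.1421675   0.0135    ] [ 0.65414297 -0.05098075  0.0135    ]
[ 0.61919005 -0.18923403  0.24612683]
```

```bash
python3 -m handwheel '[0.5,0.01,0,-0.015,0,0,0, 0.5,0.03,0.001,-0.03,0,0,0, 0.5,0.05,0.001,-0.045,0,0,0, 0.5,0.075,0.001,-0.052,0,0,0, 0.5,0.1,0.001,-0.052,0,0,0, 0.5,0.12,0.001,-0.052,0,0,0, 0.5,0.135,0.001,-0.052,0,0,0, 0.5,0.145,0.001,-0.052,0,0,0, 0.5,0.15,0.001,-0.052,0,0,0, 0.5,0.15,0.001,-0.052,0,0,0]'
python3 -c "
from h import *
ctrl.get_image('top')
im,d,c=shot('wrist','w13')
s,t=rel((.646,-.1425,.056),down(-30)); print(s,t)"
```

```text
t: 17.1
tool_pos: [0.6466, -0.1456, 0.0989]
tool_rot: [1.59, 0.917, -1.585]
contact_force: [0.3, -0.3, -0.1]
opening: 0.06
[ 0.0453 -0.0034 -0.0016] [-0.19193868 -0.34199252 -0.03855622]
```

View pics/w13.png

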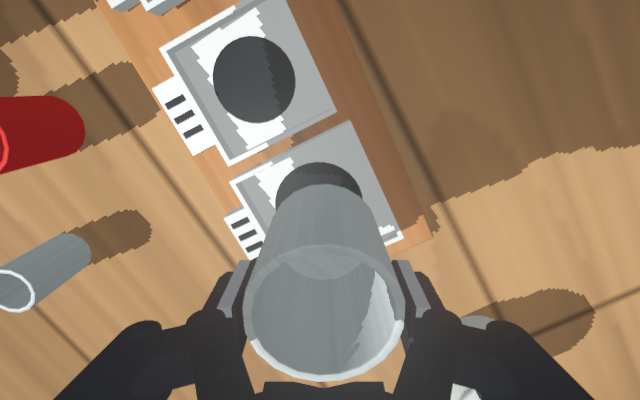

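```bash
python3 -m handwheel '[0.5,0.01,-0.001,-0.001,0,0,0, 0.5,0.02,-0.003,-0.002,0,0,0, 0.5,0.028,-0.003,-0.002,0,0,0, 0.5,0.035,-0.003,-0.002,0,0,0, 0.5,0.039,-0.003,-0.002,0,0,0, 0.5,0.042,-0.003,-0.002,0,0,0, 0.5,0.044,-0.003,-0.002,0,0,0, 0.5,0.044,-0.003,-0.002,0,0,0, 0.5,0.044,-0.003,-0.002,0,0,0]'
```

```text
t: 17.95
tool_pos: [0.6459, -0.142, 0.0563]
tool_rot: [1.59, 0.916, -1.582]
contact_force: [0.7, -0.1, -0.9]
opening: 0.0601
```

```bash
python3 -m handwheel '[0.5,0.001,0,0,0,0,0, 0.5,0.002,0,0,0,0,0, 0.5,0.003,0,0,0,0,0, 0.5,0.003,0,0,0,0,0]'
```

```text
t: 18.28
tool_pos: [0.6461, -0.1419, 0.054]
tool_rot: [1.591, 0.916, -1.582]
contact_force: [-0.2, 1.1, 2.9]
opening: 0.0604
```

```bash
python3 -m handwheel '[0.8,0,0,0,0,0,0, 0.9,0,0,0,0,0,0, 1,0,0,0,0,0,0, 1,0,0,0,0,0,0, 1,-0.01,0,0,0,0,0, 1,-0.03,0,0,0,0,0, 1,-0.06,0,0,0,0,0, 1,-0.1,0,0,0,0,0, 1,-0.14,0,0,0,0,0, 1,-0.18,0,0,0,0,0, 1,-0.2,0,0,0,0,0, 1,-0.2,0,0,0,0,0]'
python3 -c "
from h import *
ctrl.get_image('top')
im,d,c=shot('wrist','w14');P=cloud(d,c);print(rim(P,d,(.646,-.142),.031,.089))
im,d,c=shot('top','t14');P=cloud(d,c);print(rim(P,d,(.646,-.142),.031,.089))
im,d,c=shot('side','s14');P=cloud(d,c);print(rim(P,d,(.646,-.142),.031,.089))
m=(d>0)&(abs(P[...,2]-.032)<.005)&(abs(P[...,0]-.47)<.1)&(abs(P[...,1]-.40)<.1);q=P[m];print(cv2.minAreaRect(q[:,:2].astype(np.float32)))
print(ctrl.get_obs()['q'].round(2))
go(.45,.25,.25,60)
"
```

```text
t: 19.28
tool_pos: [0.6484, -0.1439, 0.2627]
tool_rot: [1.596, 0.905, -1.572]
contact_force: [1.0, 0.1, 1.8]
opening: 0.0855
(array([ 0.6478, -0.1421,  0.0306]), 911)
(array([ 0.6534, -0.1878,  0.0191]), 1)
(array([ 0.6456, -0.1407,  0.0309]), 163)
((0.47214213013648987, 0.4039859175682068), (0.01343741174787283, 0.04247003421187401), 24.369075775146484)
[-0.33  0.13  1.5   0.01  1.52  0.19]
shift [ 0.004 -0.365 -0.242] turn [-90.2  -0.4  -0. ] rows>= 10.506532993110179 12.593119328252778
```

View pics/w14.png

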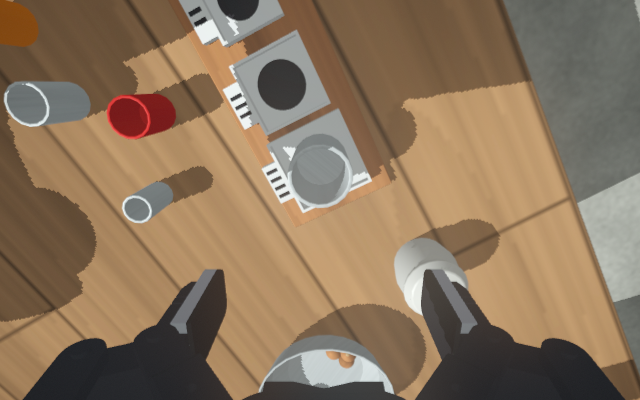

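View pics/t14.png

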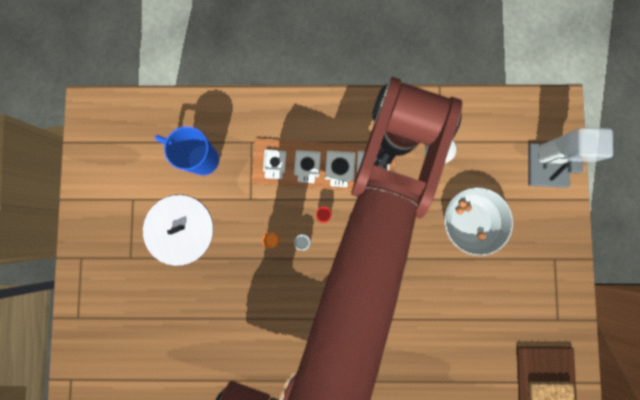

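```bash
python3 -c "
from h import *
go(.47,.30,.24,22)
"
```

```text
shift [ 0.014 -0.373 -0.295] turn [-52.2  -0.4   0.1] rows>= 11.413076456939198 7.285942121065324
```

```bash
python3 -m handwheel '[1,0.001,-0.025,-0.02,-4,0,0, 1,0.003,-0.055,-0.044,-8,0,0, 1,0.005,-0.088,-0.07,-13,0,0, 1,0.007,-0.12,-0.095,-18,0,0, 1,0.009,-0.152,-0.12,-23,0,0, 1,0.011,-0.184,-0.145,-28,0,0, 1,0.012,-0.216,-0.17,-33,0,0, 1,0.013,-0.248,-0.196,-38,0,0, 1,0.014,-0.28,-0.222,-43,0,0, 1,0.014,-0.312,-0.248,-48,0,0, 1,0.014,-0.342,-0.27,-52,0,0, 1,0.014,-0.36,-0.285,-52,0,0]'
python3 -m handwheel '[1,0,0,0,0,0,0]'
python3 -c "
from h import *
im,d,c=shot('wrist','w15');P=cloud(d,c)
m=(d>0)&(abs(P[...,2]-.034)<.005)&(abs(P[...,0]-.47)<.1)&(abs(P[...,1]-.40)<.1);q=P[m];print(len(q),cv2.minAreaRect(q[:,:2].astype(np.float32)), q.mean(0))
m=(d>0)&(abs(P[...,2]-.004)<.003)&(abs(P[...,0]-.47)<.1)&(abs(P[...,1]-.40)<.1)
print(ctrl.get_obs()['tool_pos'])
"
```

```text
t: 20.48
tool_pos: [0.4743, 0.2868, 0.2383]
tool_rot: [0.923, 1.373, -0.919]
contact_force: [0.9, -0.2, -0.7]
opening: 0.0853
t: 20.57
tool_pos: [0.4743, 0.2876, 0.2384]
tool_rot: [0.923, 1.373, -0.919]
contact_force: [0.1, 0.1, 0.3]
opening: 0.0854
750 ((0.4747297763824463, 0.40510889887809753), (0.014143137261271477, 0.043438948690891266), 23.10301971435547) [0.47427655 0.40516826 0.03260765]
[0.47534795 0.28570856 0.23850834]
```

View pics/w15.png

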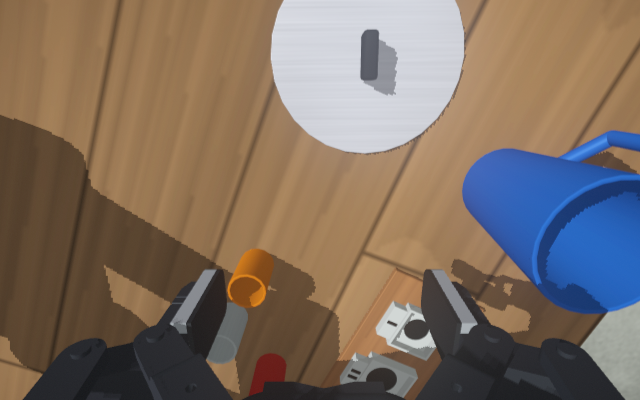

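```bash
python3 -c "
from h import *
go(.4743,.4045,.09,23)
"
```

```text
shift [ 0.149  0.044 -0.11 ] turn [-0.9 -0.2  0. ] rows>= 4.560622764542147 0.13617100200760018
```

```bash
python3 -m handwheel '[1,0.02,0.008,-0.02,-1,0,0, 1,0.04,0.016,-0.04,-1,0,0, 1,0.065,0.024,-0.06,-1,0,0, 1,0.09,0.032,-0.08,-1,0,0, 1,0.115,0.04,-0.1,-1,0,0, 1,0.135,0.044,-0.11,-1,0,0, 1,0.145,0.044,-0.11,-1,0,0, 0.6,0.149,0.044,-0.11,-1,0,0, 0.5,0.149,0.044,-0.11,-1,0,0, 0.5,0.149,0.044,-0.11,-1,0,0, 0.5,0.149,0.044,-0.11,-1,0,0]' 60
python3 -c "
from h import *
im,d,c=shot('wrist','w16');P=cloud(d,c)
m=(d>0)&(abs(P[...,2]-.034)<.006)&(abs(P[...,0]-.47)<.1)&(abs(P[...,1]-.40)<.1);q=P[m];print(len(q),cv2.minAreaRect(q[:,:2].astype(np.float32)), q.mean(0))
print(ctrl.get_obs()['tool_pos'],ctrl.get_obs()['opening'])
go(.4743,.4045,.012,23)
"
```

```text
t: 21.53
tool_pos: [0.4787, 0.4033, 0.0945]
tool_rot: [0.918, 1.372, -0.905]
contact_force: [0.3, 0.5, -0.1]
opening: 0.0427
1395 ((0.47408920526504517, 0.405671626329422), (0.013652738183736801, 0.04380599781870842), 22.885961532592773) [0.47378987 0.40698999 0.03264765]
[0.47871374 0.40355839 0.09462523] 0.042518294197154
shift [ 0.083 -0.004 -0.002] turn [-0.2 -0.3 -0.4] rows>= 1.9840759131235164 0.07143961162922201
```

View pics/w16.png

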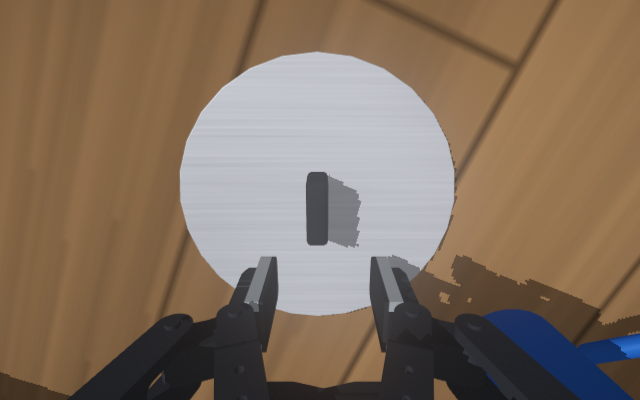

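```bash
python3 -m handwheel '[0.5,0.02,-0.004,-0.003,0,0,0, 0.5,0.04,-0.004,-0.003,0,0,0, 0.5,0.06,-0.004,-0.003,0,0,0, 0.5,0.072,-0.004,-0.003,0,0,0, 0.5,0.08,-0.004,-0.003,0,0,0, 0.5,0.083,-0.004,-0.003,0,0,0, 0.5,0.083,-0.004,-0.003,0,0,0]'
python3 -c "
from h import *
im,d,c=shot('wrist','w17')
go(.474,.4055,.012,23)
"
```

```text
t: 22.17
tool_pos: [0.4729, 0.4053, 0.0098]
tool_rot: [0.915, 1.373, -0.907]
contact_force: [0.0, -0.1, 0.5]
opening: 0.0426
shift [-0.002  0.001  0.   ] turn [-0.2 -0.3 -0.3] rows>= 0.03991203112012767 0.05707450046506353
```

View pics/w17.png

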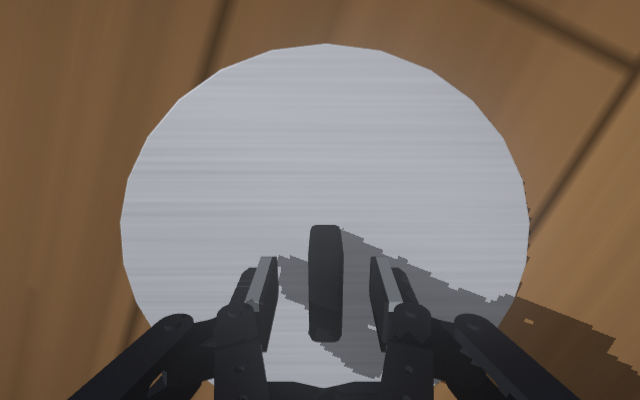

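```bash
python3 -m handwheel '[0.05,0,0,0,0,0,0, 0.05,0,0,0,0,0,0, 0.05,0,0,0,0,0,0, 0.05,0,0,0,0,0,0, 0.05,0,0,0,0,0,0, 0.05,0,0,0,0,0,0, 0.05,0,0,0,0,0,0, 0.05,0,0,0,0,0,0]' 80
python3 -m handwheel '[0.05,-0.01,0,0,0,0,0, 0.05,-0.03,0,0,0,0,0, 0.05,-0.055,0,0,0,0,0, 0.05,-0.08,0,0,0,0,0, 0.05,-0.11,0,0,0,0,0, 0.05,-0.14,0,0,0,0,0, 0.05,-0.17,0,0,0,0,0, 0.05,-0.195,0,0,0,0,0, 0.05,-0.21,0,0,0,0,0, 0.05,-0.22,0,0,0,0,0, 0.05,-0.22,0,0,0,0,0]'
python3 -c "
from h import *
im,d,c=shot('wrist','w18')
im,d,c=shot('top','t18')
o=ctrl.get_obs();print(o['q'].round(2),o['tool_pos'])
go(.52,.2,.24,0)
"
```

```text
t: 22.88
tool_pos: [0.4737, 0.406, 0.0112]
tool_rot: [0.917, 1.373, -0.905]
contact_force: [-0.6, -0.4, 5.7]
opening: 0.0121
t: 23.8
tool_pos: [0.473, 0.4046, 0.2317]
tool_rot: [0.917, 1.372, -0.904]
contact_force: [0.6, 0.8, -2.1]
opening: 0.0125
[0.59 0.04 1.63 0.   1.47 0.19] [0.47180856 0.40377836 0.22798058]
shift [-0.013 -0.035  0.206] turn [22.8 -0.2 -0. ] rows>= 5.03084014037274 3.1894975795544602
```

View pics/w18.png

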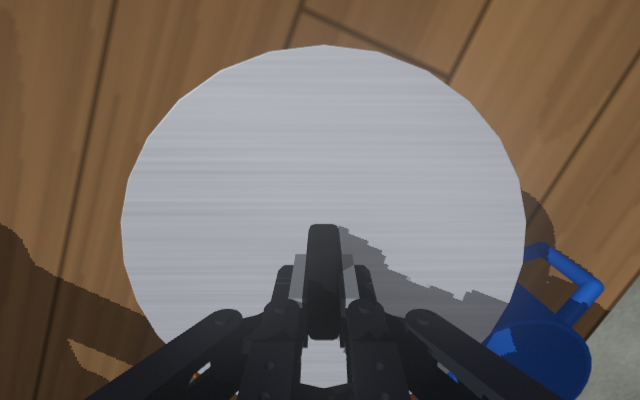

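```bash
python3 -c "
from h import *
go(.53,.05,.24,-10)
"
```

```text
shift [-0.013 -0.084  0.349] turn [32.8 -0.2 -0. ] rows>= 8.60330625884399 4.586095930406165
```

```bash
python3 -m handwheel '[0.05,0,-0.002,0.01,1,0,0, 0.05,-0.002,-0.007,0.03,3,0,0, 0.05,-0.004,-0.014,0.06,6,0,0, 0.05,-0.005,-0.022,0.093,9,0,0, 0.05,-0.007,-0.03,0.126,12,0,0, 0.05,-0.008,-0.038,0.16,15,0,0, 0.05,-0.01,-0.047,0.195,18,0,0, 0.05,-0.011,-0.055,0.23,21.5,0,0, 0.05,-0.012,-0.063,0.264,25,0,0, 0.05,-0.013,-0.071,0.298,28,0,0, 0.05,-0.013,-0.078,0.328,31,0,0, 0.05,-0.013,-0.084,0.349,33,0,0]'
python3 -m handwheel '[0.05,0,0,0,0,0,0, 0.05,0,0,0,0,0,0]'
python3 -c "
from h import *
go(.505,-.3,.22,-45)
"
```

```text
t: 24.9
tool_pos: [0.5295, 0.0467, 0.2386]
tool_rot: [1.345, 1.122, -1.342]
contact_force: [0.9, 1.1, -2.4]
opening: 0.0123
t: 25.07
tool_pos: [0.5295, 0.0485, 0.2388]
tool_rot: [1.344, 1.124, -1.34]
contact_force: [0.2, -0.1, -1.9]
opening: 0.0125
shift [0.017 0.038 0.347] turn [34.7 -0.2  0.3] rows>= 8.391730585696392 4.84268451958939
```

```bash
python3 -m handwheel '[0.05,0,0.001,0.01,1,0,0, 0.05,0.001,0.003,0.03,3,0,0, 0.05,0.003,0.006,0.06,6,0,0, 0.05,0.005,0.01,0.093,9,0,0, 0.05,0.007,0.014,0.126,12,0,0, 0.05,0.009,0.018,0.16,15,0,0, 0.05,0.01,0.022,0.195,18,0,0, 0.05,0.012,0.026,0.23,21.5,0,0, 0.05,0.014,0.03,0.264,25,0,0, 0.05,0.015,0.033,0.298,28,0,0, 0.05,0.016,0.036,0.328,31,0,0, 0.05,0.017,0.038,0.347,34.7,0,0]'
python3 -m handwheel '[0.05,0,0,0,0,0,0, 0.05,0,0,0,0,0,0]'
python3 -c "
from h import *
a=shot('side','s20')[0]; im,d,c=shot('top','t20')
for n in('side','top'):
    im,d,c=shot(n,n[0]+'21');P=cloud(d,c);print(n,rim(P,d,(.4955,-.4165),.09,.062))
    # lid: points within z .19-.25 near
    z=ctrl.get_obs()['tool_pos'];print(z)
    m=(d>0)&(P[...,2]>.17)&(P[...,2]<.235)&(np.hypot(P[...,0]-z[0],P[...,1]-z[1])<.12); g=(im.min(2)>120)&m; q=P[g]; print(len(q),np.linalg.lstsq(np.c_[q[:,:2]-z[:2],np.ones(len(q))],q[:,2],rcond=None)[0])
go(.4955,-.4165,.14,-55)
"
```

```text
t: 26.07
tool_pos: [0.5059, -0.3004, 0.2211]
tool_rot: [1.764, 0.733, -1.76]
contact_force: [-0.2, 0.0, -2.1]
opening: 0.0126
t: 26.23
tool_pos: [0.5063, -0.2982, 0.2211]
tool_rot: [1.763, 0.737, -1.758]
contact_force: [-0.1, -0.2, -2.6]
opening: 0.0124
side (array([ 0.4954, -0.4135,  0.0893]), 689)
[ 0.50683345 -0.2969215   0.2217369 ]
6178 [-0.00388528  0.00609348  0.21324493]
top (array([ 0.4748, -0.4268,  0.0662]), 45)
[ 0.50688315 -0.29691154  0.2218596 ]
3070 [-0.00371442  0.0029716   0.2145376 ]
shift [0.081 0.076 0.093] turn [10.3 -0.3  0.2] rows>= 3.486606857115488 1.4344681635356722
```

View pics/s20.png

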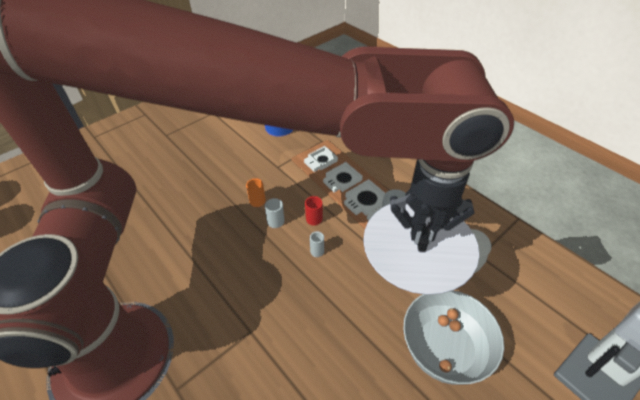

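View pics/t20.png

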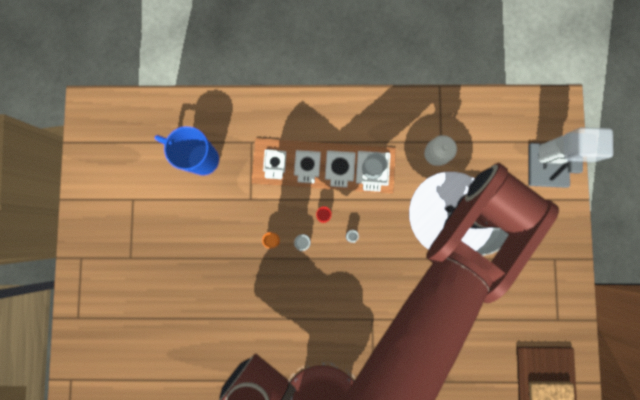

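```bash
python3 -m handwheel '[0.05,0.005,0.007,0.008,2,0,0, 0.05,0.015,0.018,0.022,4,0,0, 0.05,0.03,0.032,0.04,6,0,0, 0.05,0.045,0.046,0.058,8,0,0, 0.05,0.06,0.059,0.074,10,0,0, 0.05,0.071,0.069,0.085,10,0,0, 0.05,0.08,0.075,0.092,10,0,0, 0.05,0.08,0.075,0.092,10,0,0, 0.05,0.08,0.075,0.092,10,0,0]'
python3 -c "
from h import *
im,d,c=shot('side','s22');print(ctrl.get_obs()['tool_pos'])
cv2.imwrite('pics/s22c.png',im[150:400,320:640].repeat(2,0).repeat(2,1))
P=cloud(d,c);print(rim(P,d,(.4955,-.4165),.09,.062))
go(.4953,-.415,.085,-55)
"
```

```text
t: 27.18
tool_pos: [0.4948, -0.4155, 0.1406]
tool_rot: [1.876, 0.599, -1.871]
contact_force: [-0.7, 0.6, -2.8]
opening: 0.0124
[ 0.49534799 -0.41547781  0.14161138]
(array([ 0.4947, -0.4134,  0.0889]), 239)
shift [ 0.057 -0.     0.   ] turn [ 0.1 -0.3  0.2] rows>= 1.357322622440946 0.05161905612942675
```

View pics/s22c.png

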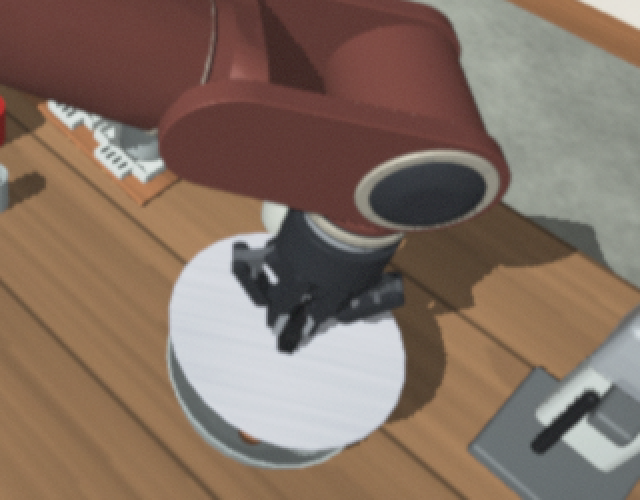

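```bash
python3 -m handwheel '[0.05,0.01,0,0,0,0,0, 0.05,0.025,0,0,0,0,0, 0.05,0.04,0,0,0,0,0, 0.05,0.05,0,0,0,0,0, 0.05,0.057,0,0,0,0,0, 0.05,0.06,0,0,0,0,0, 0.05,0.062,0,0,0,0,0, 0.05,0.062,0,0,0,0,0]'
python3 -m handwheel '[0.05,0.002,0,0,0,0,0, 0.05,0.004,0,0,0,0,0, 0.05,0.005,0,0,0,0,0, 0.05,0.005,0,0,0,0,0]'
```

```text
t: 27.9
tool_pos: [0.4951, -0.4156, 0.079]
tool_rot: [1.876, 0.598, -1.87]
contact_force: [0.4, 1.2, -2.6]
opening: 0.0126
t: 28.23
tool_pos: [0.4951, -0.4156, 0.0744]
tool_rot: [1.876, 0.597, -1.869]
contact_force: [-0.1, -0.9, -2.0]
opening: 0.0122
```

```bash
python3 -m handwheel '[0.05,0.001,0,0,0,0,0, 0.05,0.002,0,0,0,0,0, 0.05,0.002,0,0,0,0,0]'
```

```text
t: 28.48
tool_pos: [0.4954, -0.4158, 0.0733]
tool_rot: [1.876, 0.597, -1.869]
contact_force: [-1.9, 1.8, 2.7]
opening: 0.012
```

```bash
python3 -m handwheel '[0.2,0,0,0,0,0,0, 0.35,0,0,0,0,0,0, 0.5,0,0,0,0,0,0, 0.5,0,0,0,0,0,0, 0.5,-0.01,0,0,0,0,0, 0.5,-0.03,0,0,0,0,0, 0.5,-0.06,0,0,0,0,0, 0.5,-0.09,0,0,0,0,0, 0.5,-0.12,0,0,0,0,0, 0.5,-0.15,0,0,0,0,0, 0.5,-0.17,0,0,0,0,0, 0.5,-0.17,0,0,0,0,0]'
python3 -c "
from h import *
im,d,c=shot('wrist','w23')
im,d,c=shot('side','s23');P=cloud(d,c)
cv2.imwrite('pics/s23c.png',im[200:400,320:640].repeat(2,0).repeat(2,1))
im,d,c=shot('top','t23')
print(ctrl.get_obs()['q'].round(2),ctrl.get_obs()['tool_pos'])
"
```

```text
t: 29.48
tool_pos: [0.4969, -0.4186, 0.2505]
tool_rot: [1.877, 0.586, -1.861]
contact_force: [-0.1, -0.3, 1.2]
opening: 0.0425
[-0.82  0.1   1.55  0.    1.5   0.14] [ 0.4946835  -0.41631458  0.24210444]
```

View pics/s23c.png

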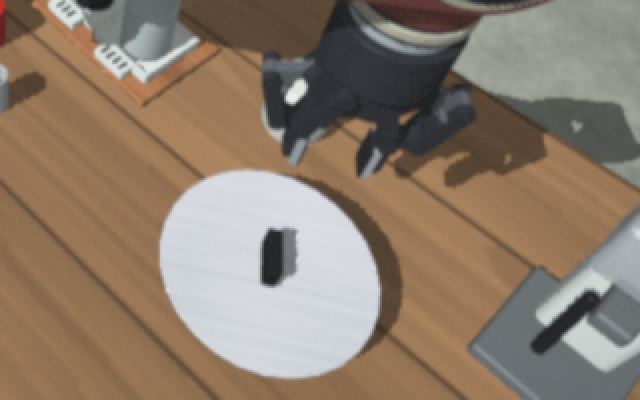

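View pics/w23.png

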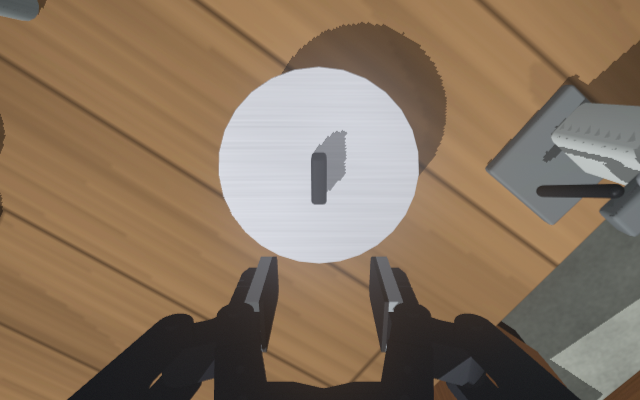

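```bash
python3 -c "
from h import *
for n in('s23','w23'):
    im,d,c=load(n);P=cloud(d,c)
    print(n,rim(P,d,(.4955,-.4155),.098,.066,.007))
    m=(d>0)&(im.min(2)>130)&(abs(P[...,2]-.066)<.02)&(np.hypot(P[...,0]-.4955,P[...,1]+.4155)<.09);q=P[m]
    print(len(q),np.linalg.lstsq(np.c_[q[:,:2]-[.4955,-.4155],np.ones(len(q))],q[:,2],rcond=None)[0].round(4))
for n in('s23','t23'):
    im,d,c=load(n);P=cloud(d,c)
    for k in('m1','m2'):
        x,y,R,h=OBJ[k]
        try: print(n,k,rim(P,d,(x,y),R,h))
        except Exception as e: print(n,k,e)
"
```

```text
s23 (array([ 0.4954, -0.4148,  0.0976]), 8520)
7032 [0.0002 0.     0.0649]
w23 (array([ 0.4969, -0.4167,  0.0975]), 29903)
25317 [ 0.0002 -0.001   0.0651]
s23 m1 (array([ 0.4552, -0.0807,  0.0156]), 75)
s23 m2 (array([0.4386, 0.054 , 0.0209]), 96)
t23 m1 (array([ 0.4563, -0.0833,  0.015 ]), 41)
t23 m2 (array([0.4392, 0.0519, 0.0202]), 52)
```

View pics/t23.png

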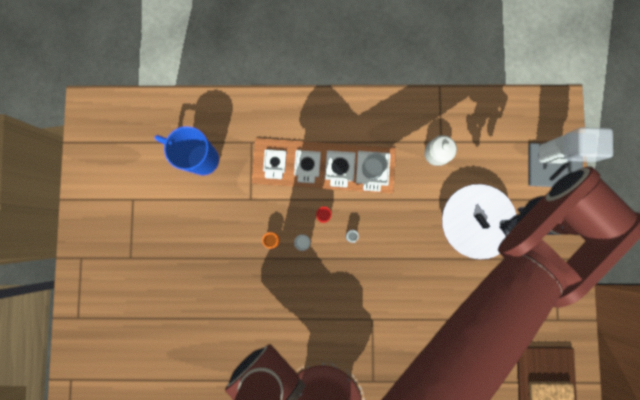

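```bash
python3 -c "
from h import *
go(.456,-.082,.2,-15)
"
```

```text
shift [ 0.044 -0.296 -0.161] turn [-39.9  -0.3   0.1] rows>= 8.133697972703118 5.567836345388462
```

```bash
python3 -m handwheel '[0.6,0,-0.015,-0.008,-2,0,0, 0.6,0,-0.045,-0.024,-6,0,0, 0.6,0,-0.075,-0.04,-10,0,0, 0.6,0,-0.108,-0.058,-15,0,0, 0.6,0.004,-0.14,-0.075,-20,0,0, 0.6,0.01,-0.172,-0.092,-25,0,0, 0.6,0.016,-0.204,-0.11,-30,0,0, 0.6,0.022,-0.235,-0.127,-35,0,0, 0.6,0.03,-0.262,-0.142,-40,0,0, 0.6,0.036,-0.282,-0.153,-40,0,0, 0.6,0.04,-0.296,-0.161,-40,0,0, 0.6,0.04,-0.296,-0.161,-40,0,0]' 40
python3 -m handwheel '[0.6,0,0,0,0,0,0, 0.6,0,0,0,0,0,0]'
python3 -c "
from h import *
im,d,c=shot('wrist','w24');P=cloud(d,c)
for k in('m1','m2'):
    x,y,R,h=OBJ[k]
    try: print(k,rim(P,d,(x,y),R,h))
    except Exception as e: print(k,e)
go(.456,-.082,.025,-15)
"
```

```text
t: 30.63
tool_pos: [0.4541, -0.0785, 0.2006]
tool_rot: [1.399, 1.086, -1.395]
contact_force: [-0.1, -0.3, -0.3]
opening: 0.0513
t: 30.8
tool_pos: [0.4559, -0.0819, 0.2032]
tool_rot: [1.402, 1.079, -1.396]
contact_force: [-0.1, -0.1, 0.2]
opening: 0.051
m1 (array([ 0.4574, -0.0816,  0.0156]), 405)
m2 (array([0.4405, 0.0525, 0.0206]), 667)
shift [ 0.179 -0.     0.001] turn [ 0.1 -0.3  0. ] rows>= 4.283007188742219 0.044735995224472656
```

View pics/w24.png

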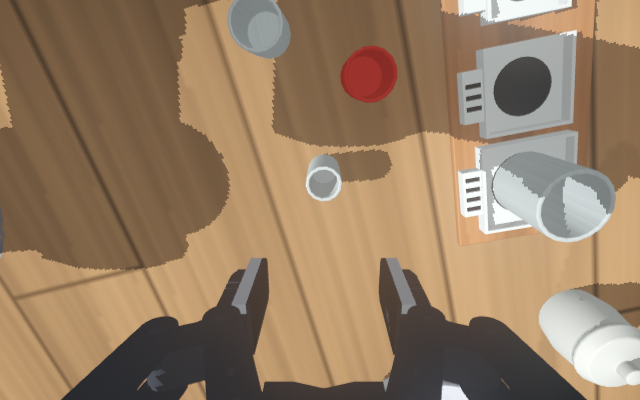

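```bash
python3 -m handwheel '[0.6,0.03,0.001,0,0,0,0, 0.6,0.065,0.001,0,0,0,0, 0.6,0.1,0.001,0,0,0,0, 0.6,0.13,0.001,0,0,0,0, 0.6,0.155,0.001,0,0,0,0, 0.6,0.17,0.001,0,0,0,0, 0.6,0.177,0.001,0,0,0,0, 0.6,0.177,0.001,0,0,0,0]'
python3 -m handwheel '[0.2,0,0,0,0,0,0, 0.2,0,0,0,0,0,0, 0.2,0,0,0,0,0,0, 0.2,0,0,0,0,0,0, 0.2,0,0,0,0,0,0, 0.2,0,0,0,0,0,0]' 40
python3 -m handwheel '[0.2,-0.01,0,0,0,0,0, 0.2,-0.03,0,0,0,0,0, 0.2,-0.06,0,0,0,0,0, 0.2,-0.09,0,0,0,0,0, 0.2,-0.12,0,0,0,0,0, 0.2,-0.14,0,0,0,0,0, 0.2,-0.15,0,0,0,0,0, 0.2,-0.15,0,0,0,0,0]'
python3 -c "
from h import *
im,d,c=shot('wrist','w25')
go(.62,.11,.18,5)
"
```

```text
t: 31.52
tool_pos: [0.4562, -0.0813, 0.0253]
tool_rot: [1.402, 1.081, -1.398]
contact_force: [0.3, 0.4, 0.8]
opening: 0.0514
t: 32.02
tool_pos: [0.4587, -0.0814, 0.0285]
tool_rot: [1.403, 1.076, -1.392]
contact_force: [-0.4, -0.8, 5.2]
opening: 0.0312
t: 32.68
tool_pos: [0.4586, -0.0821, 0.1801]
tool_rot: [1.404, 1.074, -1.391]
contact_force: [0.2, -0.6, 0.5]
opening: 0.031
shift [-0.001  0.108 -0.227] turn [-19.9  -0.3  -0.2] rows>= 6.027343109993116 2.7734467245163885
```

View pics/w25.png

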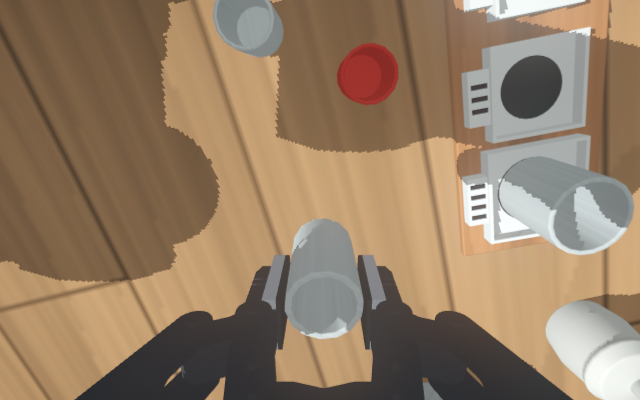

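```bash
python3 -m handwheel '[0.2,0,0.006,-0.012,-2,0,0, 0.2,0,0.016,-0.034,-4,0,0, 0.2,0,0.03,-0.064,-6,0,0, 0.2,0,0.045,-0.095,-9,0,0, 0.2,0,0.06,-0.126,-12,0,0, 0.2,0,0.075,-0.157,-15,0,0, 0.2,0,0.089,-0.187,-18,0,0, 0.2,0,0.1,-0.21,-20,0,0, 0.2,0,0.108,-0.227,-20,0,0, 0.2,0,0.108,-0.227,-20,0,0, 0.2,0,0.108,-0.227,-20,0,0]'
python3 -c "
from h import *
im,d,c=shot('wrist','w26')
go(.665,.131,.08,5)
"
```

```text
t: 33.65
tool_pos: [0.6186, 0.1106, 0.1751]
tool_rot: [1.144, 1.257, -1.142]
contact_force: [-0.2, -0.2, -0.2]
opening: 0.0312
shift [ 0.096  0.048 -0.016] turn [ 0.2 -0.3  0.1] rows>= 2.600265805854778 0.05031531236679837
```

View pics/w26.png

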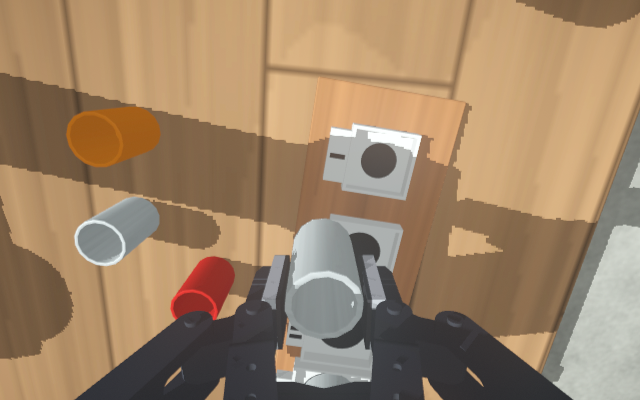

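```bash
python3 -c "
from h import *
im,d,c=load('w26')
p=atz(c,379,160,.0135); print(p)
go(p[0],p[1],.08,5)
"
```

```text
[0.66694398 0.13336122 0.0135    ]
shift [ 0.096  0.051 -0.018] turn [ 0.2 -0.3  0.1] rows>= 2.6326632331339685 0.05031531236679837
```

```bash
python3 -m handwheel '[0.2,0.005,0.015,-0.005,0,0,0, 0.2,0.015,0.03,-0.011,0,0,0, 0.2,0.035,0.044,-0.015,0,0,0, 0.2,0.055,0.05,-0.017,0,0,0, 0.2,0.075,0.05,-0.017,0,0,0, 0.2,0.09,0.05,-0.017,0,0,0, 0.2,0.1,0.05,-0.017,0,0,0, 0.2,0.1,0.05,-0.017,0,0,0, 0.2,0.1,0.05,-0.017,0,0,0]'
python3 -c "
from h import *
im,d,c=shot('wrist','w27')
im,d,c=shot('side','s27');cv2.imwrite('pics/s27c.png',im[100:300,220:480].repeat(3,0).repeat(3,1))
go(.666,.132,.041,5)
"
```

```text
t: 34.45
tool_pos: [0.6676, 0.1315, 0.0781]
tool_rot: [1.147, 1.253, -1.14]
contact_force: [-0.2, 0.9, -0.4]
opening: 0.0315
shift [ 0.039 -0.003 -0.   ] turn [ 0.1 -0.3 -0.3] rows>= 0.9434005210556581 0.05761445825396166
```

View pics/w27.png

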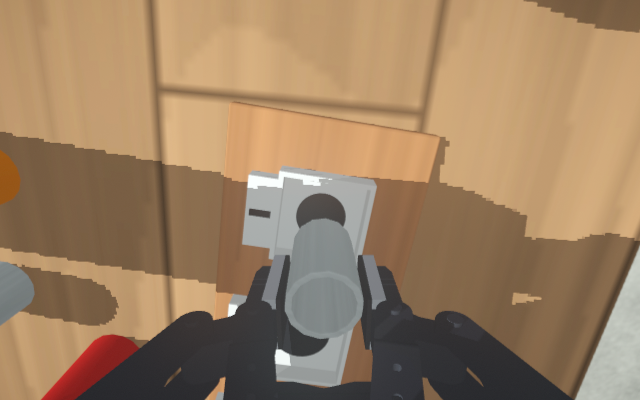

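View pics/s27c.png

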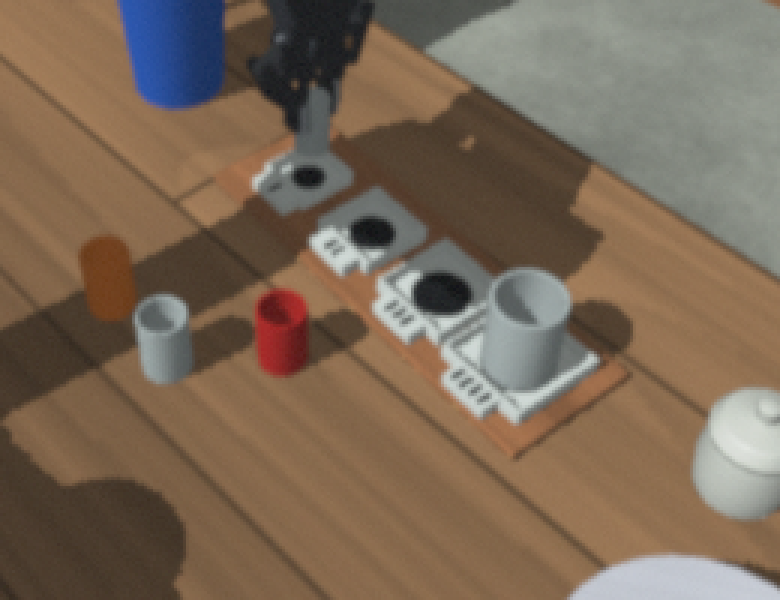

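```bash
python3 -c "
from h import *
im,d,c=load('w27')
print(atz(c,321,214,.0135))"
python3 -m handwheel '[0.2,0.01,-0.001,0,0,0,0, 0.2,0.02,-0.001,0,0,0,0, 0.2,0.027,-0.001,0,0,0,0, 0.2,0.032,-0.001,0,0,0,0, 0.2,0.035,-0.001,0,0,0,0, 0.2,0.036,-0.001,0,0,0,0, 0.2,0.037,-0.001,0,0,0,0, 0.2,0.037,-0.001,0,0,0,0]'
```

```text
[0.66688618 0.13506463 0.0135    ]
t: 35.22
tool_pos: [0.6676, 0.1321, 0.0418]
tool_rot: [1.148, 1.252, -1.139]
contact_force: [0.7, 0.4, 0.6]
opening: 0.0312
```

```bash
python3 -m handwheel '[0.2,0.001,0,0,0,0,0, 0.2,0.002,0,0,0,0,0, 0.2,0.002,0,0,0,0,0]'
```

```text
t: 35.47
tool_pos: [0.6679, 0.1321, 0.0416]
tool_rot: [1.148, 1.252, -1.139]
contact_force: [-4.5, -0.8, 7.9]
opening: 0.0309
```

```bash
python3 -m handwheel '[0.45,-0.001,0,0,0,0,0, 0.5,-0.001,0,0,0,0,0, 0.6,-0.001,0,0,0,0,0, 0.6,-0.001,0,0,0,0,0, 0.6,-0.01,0,0,0,0,0, 0.6,-0.03,0,0,0,0,0, 0.6,-0.06,0,0,0,0,0, 0.6,-0.09,0,0,0,0,0, 0.6,-0.12,0,0,0,0,0, 0.6,-0.15,0,0,0,0,0, 0.6,-0.16,0,0,0,0,0, 0.6,-0.16,0,0,0,0,0]'
python3 -c "
from h import *
im,d,c=shot('wrist','w28')
for n in ('top','side'):
  im,d,c=shot(n,n[0]+'28');P=cloud(d,c)
  try: print(rim(P,d,(.667,.132),.016,.069), rim(P,d,(.44,.052),.021,.062))
  except Exception as e: print(e)
  if n=='side': cv2.imwrite('pics/s28c.png',im[100:300,220:480].repeat(3,0).repeat(3,1))
go(.4395,.053,.2,0)
"
```

```text
t: 36.47
tool_pos: [0.6693, 0.1314, 0.2048]
tool_rot: [1.152, 1.247, -1.133]
contact_force: [-0.5, 0.6, -0.5]
opening: 0.0515
'NoneType' object is not subscriptable
(array([0.6665, 0.1327, 0.0163]), 51) (array([0.4385, 0.0539, 0.0207]), 90)
shift [-0.003 -0.233  0.058] turn [ 5.1 -0.3  0.1] rows>= 5.74626674086197 0.7188773294756509
```

View pics/w28.png

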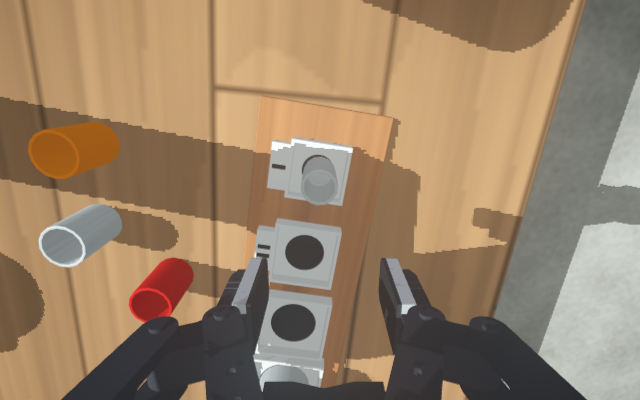

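View pics/s28c.png

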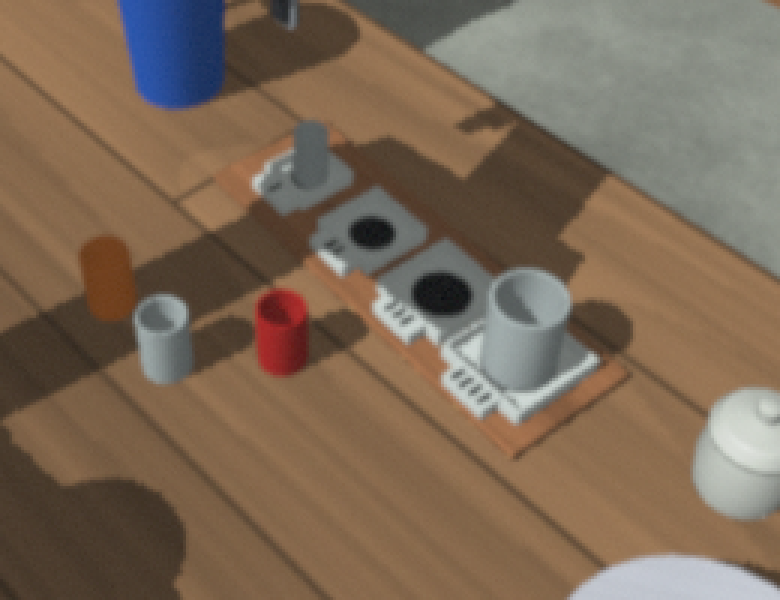

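```bash
python3 -c "
from h import *
im,d,c=load('w28')
print(atz(c,304,252,.0135),atz(c,293,322,.0135))"
python3 -m handwheel '[0.7,0,-0.015,0.004,1,0,0, 0.7,0,-0.045,0.011,2,0,0, 0.7,0,-0.078,0.019,3,0,0, 0.7,0,-0.11,0.027,4,0,0, 0.7,0,-0.142,0.035,5,0,0, 0.7,0,-0.172,0.043,5,0,0, 0.7,0,-0.2,0.05,5,0,0, 0.7,0,-0.222,0.055,5,0,0, 0.7,0,-0.233,0.058,5,0,0, 0.7,0,-0.233,0.058,5,0,0, 0.7,0,-0.233,0.058,5,0,0]'
python3 -c "
from h import *
im,d,c=shot('wrist','w29');P=cloud(d,c);print(rim(P,d,(.44,.052),.021,.062))
go(.4395,.053,.028,0)
"
```

```text
[0.65949184 0.04210533 0.0135    ] [ 0.65320011 -0.04873489  0.0135    ]
t: 37.53
tool_pos: [0.4392, 0.0526, 0.1967]
tool_rot: [1.211, 1.215, -1.206]
contact_force: [-0.1, 0.3, 0.4]
opening: 0.0596
(array([0.4405, 0.0532, 0.0207]), 600)
shift [ 0.169 -0.     0.001] turn [ 0.1 -0.3  0. ] rows>= 4.0575823028529525 0.048537387323530114
```

View pics/w29.png

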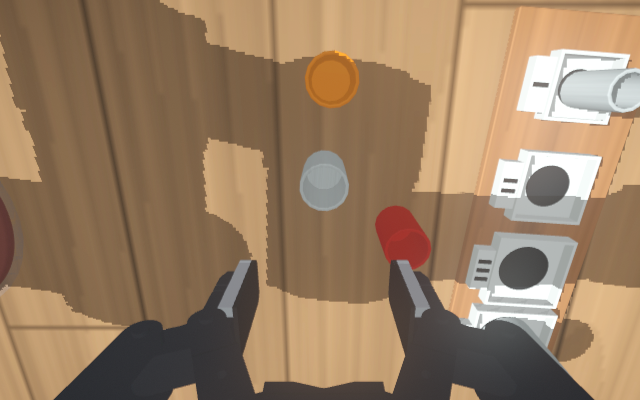

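```bash
python3 -m handwheel '[0.7,0.03,0.001,0,0,0,0, 0.7,0.065,0.001,0,0,0,0, 0.7,0.1,0.001,0,0,0,0, 0.7,0.13,0.001,0,0,0,0, 0.7,0.15,0.001,0,0,0,0, 0.7,0.163,0.001,0,0,0,0, 0.7,0.168,0.001,0,0,0,0, 0.7,0.168,0.001,0,0,0,0]'
python3 -m handwheel '[0.3,0,0,0,0,0,0, 0.3,0,0,0,0,0,0, 0.3,0,0,0,0,0,0, 0.3,0,0,0,0,0,0, 0.3,0,0,0,0,0,0, 0.3,0,0,0,0,0,0]' 40
python3 -m handwheel '[0.3,-0.01,0,0,0,0,0, 0.3,-0.03,0,0,0,0,0, 0.3,-0.06,0,0,0,0,0, 0.3,-0.09,0,0,0,0,0, 0.3,-0.12,0,0,0,0,0, 0.3,-0.14,0,0,0,0,0, 0.3,-0.15,0,0,0,0,0, 0.3,-0.15,0,0,0,0,0]'
python3 -c "
from h import *
im,d,c=shot('wrist','w30')
go(.6585,.0415,.16,-4)
"
```

```text
t: 38.25
tool_pos: [0.4404, 0.0538, 0.0287]
tool_rot: [1.21, 1.217, -1.207]
contact_force: [0.8, -0.1, -0.2]
opening: 0.0598
t: 38.75
tool_pos: [0.4425, 0.0535, 0.0319]
tool_rot: [1.213, 1.211, -1.202]
contact_force: [0.6, -0.4, 3.4]
opening: 0.0412
t: 39.42
tool_pos: [0.4427, 0.0526, 0.1839]
tool_rot: [1.214, 1.209, -1.2]
contact_force: [-0.1, -0.3, -0.5]
opening: 0.0415
shift [0.022 0.217 0.012] turn [ 4.1 -0.3 -0.2] rows>= 5.2341265038300016 0.580215378108631
```

View pics/w30.png

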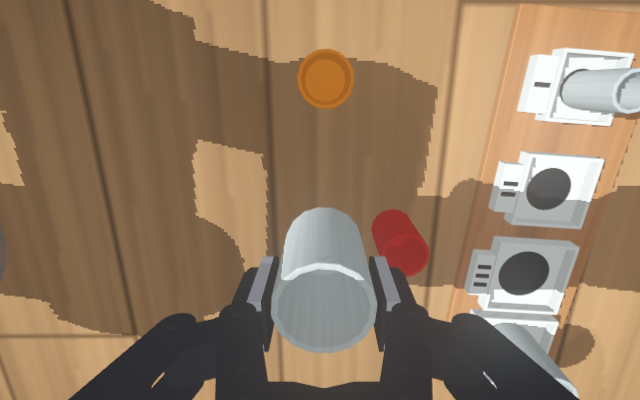

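```bash
python3 -m handwheel '[0.3,0,0.015,0.001,1,0,0, 0.3,0,0.04,0.002,2,0,0, 0.3,0,0.07,0.004,3,0,0, 0.3,0.003,0.1,0.006,4,0,0, 0.3,0.006,0.13,0.008,4,0,0, 0.3,0.01,0.16,0.009,4,0,0, 0.3,0.014,0.185,0.01,4,0,0, 0.3,0.018,0.205,0.011,4,0,0, 0.3,0.022,0.217,0.012,4,0,0, 0.3,0.022,0.217,0.012,4,0,0, 0.3,0.022,0.217,0.012,4,0,0]'
python3 -c "
from h import *
im,d,c=shot('wrist','w31')
go(.6585,.0415,.05,-4)
"
```

```text
t: 40.38
tool_pos: [0.6568, 0.0413, 0.1557]
tool_rot: [1.261, 1.184, -1.259]
contact_force: [0.3, 0.0, -1.1]
opening: 0.0417
shift [0.107 0.002 0.   ] turn [ 0.1 -0.3  0.2] rows>= 2.5568688996969193 0.0537100406222792
```

View pics/w31.png

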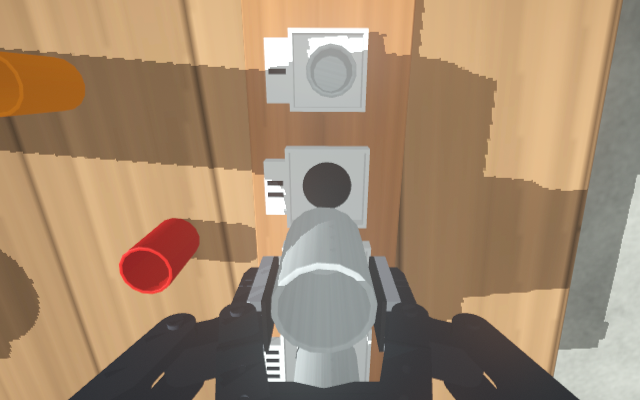

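```bash
python3 -c "
from h import *
im,d,c=load('w31')
print(atz(c,327,185,.0135))"
python3 -m handwheel '[0.3,0.015,0.002,0,0,0,0, 0.3,0.035,0.002,0,0,0,0, 0.3,0.055,0.002,0,0,0,0, 0.3,0.075,0.002,0,0,0,0, 0.3,0.09,0.002,0,0,0,0, 0.3,0.1,0.002,0,0,0,0, 0.3,0.107,0.002,0,0,0,0, 0.3,0.11,0.002,0,0,0,0, 0.3,0.11,0.002,0,0,0,0]'
```

```text
[0.66048177 0.04200774 0.0135    ]
t: 41.18
tool_pos: [0.6603, 0.0418, 0.0487]
tool_rot: [1.263, 1.18, -1.255]
contact_force: [-0.2, 0.1, -1.6]
opening: 0.0411
```

```bash
python3 -m handwheel '[0.3,0.001,0,0,0,0,0, 0.3,0.002,0,0,0,0,0, 0.3,0.003,0,0,0,0,0, 0.3,0.003,0,0,0,0,0]'
```

```text
t: 41.52
tool_pos: [0.6609, 0.0418, 0.0466]
tool_rot: [1.264, 1.179, -1.254]
contact_force: [-0.1, -0.1, -0.1]
opening: 0.0411
```

```bash
python3 -m handwheel '[0.3,0.001,0,0,0,0,0, 0.3,0.002,0,0,0,0,0, 0.3,0.002,0,0,0,0,0]'
```

```text
t: 41.77
tool_pos: [0.6609, 0.0418, 0.0449]
tool_rot: [1.264, 1.179, -1.255]
contact_force: [-1.5, 0.2, 4.4]
opening: 0.0411
```

```bash
python3 -m handwheel '[0.55,-0.001,0,0,0,0,0, 0.6,-0.001,0,0,0,0,0, 0.7,-0.001,0,0,0,0,0, 0.7,-0.001,0,0,0,0,0, 0.7,-0.01,0,0,0,0,0, 0.7,-0.03,0,0,0,0,0, 0.7,-0.06,0,0,0,0,0, 0.7,-0.09,0,0,0,0,0, 0.7,-0.12,0,0,0,0,0, 0.7,-0.15,0,0,0,0,0, 0.7,-0.18,0,0,0,0,0, 0.7,-0.2,0,0,0,0,0]'
python3 -m handwheel '[0.7,0,-0.04,0,0,0,0, 0.7,0,-0.08,0,0,0,0, 0.7,0,-0.12,0,0,0,0, 0.7,0,-0.16,0,0,0,0, 0.7,0,-0.2,0,0,0,0, 0.7,0,-0.22,0,0,0,0]'
python3 -c "
from h import *
im,d,c=shot('wrist','w33')
B=dict(m1=(.666,.132,.016,.069),m2=(.66,.042,.021,.075),m4=(.646,-.142,.031,.089),red=OBJ['red'],orange=(.443,.113,.021,.062),jug=OBJ['jug'],lid=(.4955,-.415,.098,.066))
for n in ('top','side'):
  im,d,c=shot(n,n[0]+'33');P=cloud(d,c)
  for k,(x,y,R,h) in B.items():
    try: print(n,k,rim(P,d,(x,y),R,h))
    except Exception as e: print(k,'-')
  if n=='side': cv2.imwrite('pics/s33c.png',im[100:300,220:480].repeat(3,0).repeat(3,1))
"
```

```text
t: 42.77
tool_pos: [0.6611, 0.0407, 0.2489]
tool_rot: [1.266, 1.176, -1.251]
contact_force: [0.7, 0.2, 0.3]
opening: 0.0599
t: 43.27
tool_pos: [0.4374, 0.056, 0.2438]
tool_rot: [1.263, 1.18, -1.255]
contact_force: [0.4, -0.4, 0.6]
opening: 0.06
top m1 (array([0.6668, 0.1293, 0.0153]), 41)
top m2 (array([0.6604, 0.0396, 0.0203]), 61)
top m4 (array([ 0.646 , -0.1434,  0.0304]), 116)
top red (array([ 0.514 , -0.006 ,  0.0202]), 53)
orange -
top jug (array([0.6732, 0.3366, 0.0546]), 273)
top lid (array([ 0.4959, -0.4178,  0.0974]), 4141)
side m1 (array([0.6663, 0.1322, 0.016 ]), 56)
side m2 (array([0.6594, 0.0429, 0.0211]), 75)
side m4 (array([ 0.6454, -0.141 ,  0.0308]), 157)
side red (array([ 0.5132, -0.0039,  0.0207]), 83)
side orange (array([0.445 , 0.1393, 0.021 ]), 76)
side jug (array([0.671 , 0.34  , 0.0557]), 62)
side lid (array([ 0.4956, -0.4146,  0.0977]), 8515)
```

View pics/t33.png

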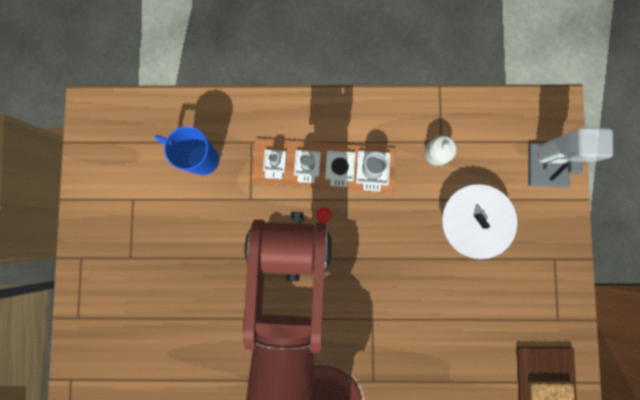

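View pics/s33.png

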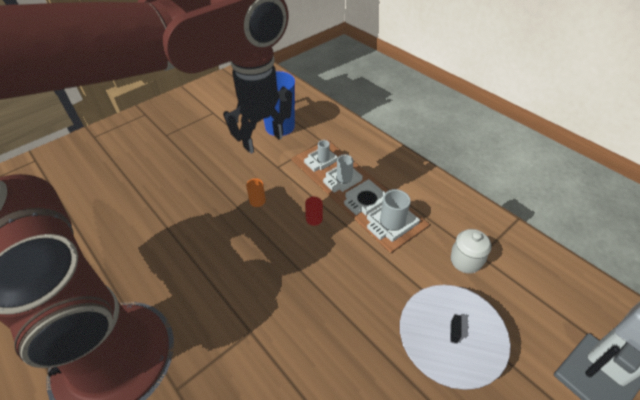

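```bash
python3 -c "
from station import ctrl
print(ctrl.get_obs()['t']); print(ctrl.finish_job())"
```

```text
43.4167
the job is handed in; nothing more can be done
None
```

I finished the job and handed it in at about 43 s; the hand-in gives no verdict.

- **Nuts:** I poured out everything in the largest measure. The wrist picture afterwards showed it empty, and I counted four nuts in the bowl and none on the table. The wrist or arm nudged the bowl about 5 mm while pouring, so I placed the lid at the bowl's new position.
- **Lid:** It lies flat: the measured tilt is about 0.1° or less, with its top at about 65 mm. It is within about 1.5 mm of the bowl's centre, comparing both in the side camera.
- **Measures:** The largest is in bay 4, the smallest in bay 1 and the second smallest in bay 2. All three stand upright within about 3 mm of their bay centres. The second largest was not in the scene, so bay 3 is empty.
- **Left alone:** I did not touch the jug, the salt pot or the orange and red look-alikes, and they look unmoved in the last pictures. The final measurement confirmed this for the jug (top camera) and the red one. I did not measure the salt pot, and the numeric fit for the orange one failed or was unreliable.

The top and side cameras disagreed by 2–3 mm in y throughout, so I used their average or the wrist camera. I saw nothing get knocked aside during the run.

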